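Pack the biscuit stamps away in their case

TASK

Take the red scoop off the stamp case and lay it on the steel cooling rack. Then line up all the wooden biscuit stamps that are there in one straight row in the case, lying flat and pushed back square against the rail, each centred on its own white inlaid square, starting with the leftmost square (left as seen from the robot) and leaving no square free between stamps. Last, lower the blue holding bar over the two steel pins until it sits flush on both end blocks, and leave the other things on the counter where they are.

Things in the scene. Friction and masses are not known exactly. Their poses are not given: they have to be found in the camera images.
- case: Stamp case, fixed to the counter: dark wooden base 110 (x) x 300 (y) x 8 mm with a low rail along its back, an end block with a steel pin at each end, and five white inlaid 42 mm squares in a row, 48 mm apart, touching the rail; white ticks before and behind them mark their centre lines. Origin: centre of the underside. x points to the back, away from the robot (yaw within 0.15 rad), y left, z up.
- rail_mid (a point): Middle of the top front edge of the case's rail: 40 mm behind the case's origin, 24 mm above the counter. The rail is 252 mm long, 12 mm thick and rigid; stamps are pushed back against its front face. A seated stamp stands 8 mm higher than the rail, and 53 mm of bare base lie in front of its front face.
- pin_left (a point): Tip of the left (+y) steel pin, 138 mm from the middle of the case: 10 mm thick, rising 22 mm above its end block, the last 6 mm tapered to 4 mm. The end block is 50 (x) x 24 (y) mm, its flat top 36 mm above the counter (4 mm higher than a stamp in the case).
- pin_right (a point): Tip of the right (-y) steel pin of the case, the same.
- bar_seat (a point): The place of the holding bar's origin when it sits flush on both end blocks: midway between the pins, at the height of the end blocks' tops (36 mm above the counter). Axes as the case.
- bar: Loose holding bar, 0.15 to 0.3 kg: blue plate 36 (x) x 300 (y) x 8 mm with a 14 mm hole at y = +138 and -138 mm and on its middle a wooden grip block 14 (x) x 70 (y) mm from z = 8 to 38 mm. Origin: centre of the plate's underside, z up. Either end may go left. It starts flat on the counter at one side, its length pointing roughly away from the robot.
- scoop: Red plastic scoop, about 60 g: open flat-bottomed bowl 70 (x) x 50 (y) x 30 mm from x = +10 to +80 mm; straight handle 16 mm wide (y) from x = -85 to +10 mm, z = 15 to 29 mm. Origin: level with the bowl's underside, 10 mm behind the bowl's rear wall, under the handle. It stands on the bowl's bottom, z up; starts on the case, its length roughly along the row.
- rack_top (a point): Centre of the top surface of the steel wire cooling rack, which is fixed on one side, 260 (x) x 180 (y) mm; wires 5 mm thick running along y every 20 mm, their tops 30 mm above the counter. x along the rack's length, roughly away from the robot, z up.
- cutter: Round steel biscuit cutter ring, 54 mm across, 25 mm high, standing loose in the same line as the stamps. Not to be used. Origin: centre of its underside.
- ramekin1: White ceramic ramekin, 80 mm across, 45 mm high, towards the back left. Leave it alone. Origin: centre of its underside.
- ramekin2: White ceramic ramekin, the same, towards the back right. Leave it alone.
- stamp1: Loose wooden biscuit stamp, a block 42 x 42 x 24 mm (about 35 g) with a round motif on its top face. Origin: centre of its underside; z up; sides along x and y. All stamps are alike; three to five of the five are there. They start flat on the counter in a loose line in front of the case.
- stamp2: Biscuit stamp, like stamp1 (may be absent).
- stamp3: Biscuit stamp, like stamp1 (may be absent).
- stamp4: Biscuit stamp, like stamp1 (may be absent).
- stamp5: Biscuit stamp, like stamp1 (may be absent).
- slot1 (a point): Centre of the inlaid square number 1 counted from the left (+y), on the base's top face (8 mm above the counter); also where the underside's centre of a stamp lies when its back touches the rail. Axes as the case.
- slot2 (a point): Centre of the inlaid square number 2 counted from the left (+y), on the base's top face (8 mm above the counter); also where the underside's centre of a stamp lies when its back touches the rail. Axes as the case.
- slot3 (a point): Centre of the inlaid square number 3 counted from the left (+y), on the base's top face (8 mm above the counter); also where the underside's centre of a stamp lies when its back touches the rail. Axes as the case.
- slot4 (a point): Centre of the inlaid square number 4 counted from the left (+y), on the base's top face (8 mm above the counter); also where the underside's centre of a stamp lies when its back touches the rail. Axes as the case.
- slot5 (a point): Centre of the inlaid square number 5 counted from the left (+y), on the base's top face (8 mm above the counter); also where the underside's centre of a stamp lies when its back touches the rail. Axes as the case.
Things that resemble listed ones, but are neither listed nor needed, are in the scene too. Of the things shaped like the scoop, the red one is meant.

How it is judged (in metres and radians):
On the way, in this order (a step that is already met when the one before it is completed fails the run):
1. the scoop lies released on the cooling rack (x of scoop in the frame of rack_top between -0.09 and 0.09 m and y of scoop in the frame of rack_top between -0.07 and 0.07 m and z of scoop in the frame of rack_top between -0.004 and 0.012 m and angle between scoop's own z axis and vertical below 0.25 rad and linear speed of scoop below 0.03 m/s and contact force between scoop and the fingers below 0.1 N), for 0.2 s.
2. all stamps lie in their row against the rail, one to a square, from the left without a gap (angle between the z axis of each of stamp1, stamp2, stamp3, stamp4, stamp5 and the z axis of case, either way round below 0.08 rad and z of each of stamp1, stamp2, stamp3, stamp4, stamp5 in the frame of case below 0.036 m and linear speed of each of stamp1, stamp2, stamp3, stamp4, stamp5 below 0.02 m/s and (angle between the x axis of stamp1 and the x axis of case, either way round below 0.09 rad or angle between the x axis of stamp1 and the y axis of case, either way round below 0.09 rad) and ((x of stamp1 in the frame of slot1 between -0.0035 and 0.004 m and y of stamp1 in the frame of slot1 between -0.005 and 0.005 m) or (x of stamp1 in the frame of slot2 between -0.0035 and 0.004 m and y of stamp1 in the frame of slot2 between -0.005 and 0.005 m and horizontal distance between any of stamp2, stamp3, stamp4, stamp5 and slot1 below 0.0065 m) or (x of stamp1 in the frame of slot3 between -0.0035 and 0.004 m and y of stamp1 in the frame of slot3 between -0.005 and 0.005 m and horizontal distance between any of stamp2, stamp3, stamp4, stamp5 and slot2 below 0.0065 m) or (x of stamp1 in the frame of slot4 between -0.0035 and 0.004 m and y of stamp1 in the frame of slot4 between -0.005 and 0.005 m and horizontal distance between any of stamp2, stamp3, stamp4, stamp5 and slot3 below 0.0065 m) or (x of stamp1 in the frame of slot5 between -0.0035 and 0.004 m and y of stamp1 in the frame of slot5 between -0.005 and 0.005 m and horizontal distance between any of stamp2, stamp3, stamp4, stamp5 and slot4 below 0.0065 m)) and (angle between the x axis of stamp2 and the x axis of case, either way round below 0.09 rad or angle between the x axis of stamp2 and the y axis of case, either way round below 0.09 rad) and ((x of stamp2 in the frame of slot1 between -0.0035 and 0.004 m and y of stamp2 in the frame of slot1 between -0.005 and 0.005 m) or (x of stamp2 in the frame of slot2 between -0.0035 and 0.004 m and y of stamp2 in the frame of slot2 between -0.005 and 0.005 m and horizontal distance between any of stamp1, stamp3, stamp4, stamp5 and slot1 below 0.0065 m) or (x of stamp2 in the frame of slot3 between -0.0035 and 0.004 m and y of stamp2 in the frame of slot3 between -0.005 and 0.005 m and horizontal distance between any of stamp1, stamp3, stamp4, stamp5 and slot2 below 0.0065 m) or (x of stamp2 in the frame of slot4 between -0.0035 and 0.004 m and y of stamp2 in the frame of slot4 between -0.005 and 0.005 m and horizontal distance between any of stamp1, stamp3, stamp4, stamp5 and slot3 below 0.0065 m) or (x of stamp2 in the frame of slot5 between -0.0035 and 0.004 m and y of stamp2 in the frame of slot5 between -0.005 and 0.005 m and horizontal distance between any of stamp1, stamp3, stamp4, stamp5 and slot4 below 0.0065 m)) and (angle between the x axis of stamp3 and the x axis of case, either way round below 0.09 rad or angle between the x axis of stamp3 and the y axis of case, either way round below 0.09 rad) and ((x of stamp3 in the frame of slot1 between -0.0035 and 0.004 m and y of stamp3 in the frame of slot1 between -0.005 and 0.005 m) or (x of stamp3 in the frame of slot2 between -0.0035 and 0.004 m and y of stamp3 in the frame of slot2 between -0.005 and 0.005 m and horizontal distance between any of stamp1, stamp2, stamp4, stamp5 and slot1 below 0.0065 m) or (x of stamp3 in the frame of slot3 between -0.0035 and 0.004 m and y of stamp3 in the frame of slot3 between -0.005 and 0.005 m and horizontal distance between any of stamp1, stamp2, stamp4, stamp5 and slot2 below 0.0065 m) or (x of stamp3 in the frame of slot4 between -0.0035 and 0.004 m and y of stamp3 in the frame of slot4 between -0.005 and 0.005 m and horizontal distance between any of stamp1, stamp2, stamp4, stamp5 and slot3 below 0.0065 m) or (x of stamp3 in the frame of slot5 between -0.0035 and 0.004 m and y of stamp3 in the frame of slot5 between -0.005 and 0.005 m and horizontal distance between any of stamp1, stamp2, stamp4, stamp5 and slot4 below 0.0065 m)) and (angle between the x axis of stamp4 and the x axis of case, either way round below 0.09 rad or angle between the x axis of stamp4 and the y axis of case, either way round below 0.09 rad) and ((x of stamp4 in the frame of slot1 between -0.0035 and 0.004 m and y of stamp4 in the frame of slot1 between -0.005 and 0.005 m) or (x of stamp4 in the frame of slot2 between -0.0035 and 0.004 m and y of stamp4 in the frame of slot2 between -0.005 and 0.005 m and horizontal distance between any of stamp1, stamp2, stamp3, stamp5 and slot1 below 0.0065 m) or (x of stamp4 in the frame of slot3 between -0.0035 and 0.004 m and y of stamp4 in the frame of slot3 between -0.005 and 0.005 m and horizontal distance between any of stamp1, stamp2, stamp3, stamp5 and slot2 below 0.0065 m) or (x of stamp4 in the frame of slot4 between -0.0035 and 0.004 m and y of stamp4 in the frame of slot4 between -0.005 and 0.005 m and horizontal distance between any of stamp1, stamp2, stamp3, stamp5 and slot3 below 0.0065 m) or (x of stamp4 in the frame of slot5 between -0.0035 and 0.004 m and y of stamp4 in the frame of slot5 between -0.005 and 0.005 m and horizontal distance between any of stamp1, stamp2, stamp3, stamp5 and slot4 below 0.0065 m)) and (angle between the x axis of stamp5 and the x axis of case, either way round below 0.09 rad or angle between the x axis of stamp5 and the y axis of case, either way round below 0.09 rad) and ((x of stamp5 in the frame of slot1 between -0.0035 and 0.004 m and y of stamp5 in the frame of slot1 between -0.005 and 0.005 m) or (x of stamp5 in the frame of slot2 between -0.0035 and 0.004 m and y of stamp5 in the frame of slot2 between -0.005 and 0.005 m and horizontal distance between any of stamp1, stamp2, stamp3, stamp4 and slot1 below 0.0065 m) or (x of stamp5 in the frame of slot3 between -0.0035 and 0.004 m and y of stamp5 in the frame of slot3 between -0.005 and 0.005 m and horizontal distance between any of stamp1, stamp2, stamp3, stamp4 and slot2 below 0.0065 m) or (x of stamp5 in the frame of slot4 between -0.0035 and 0.004 m and y of stamp5 in the frame of slot4 between -0.005 and 0.005 m and horizontal distance between any of stamp1, stamp2, stamp3, stamp4 and slot3 below 0.0065 m) or (x of stamp5 in the frame of slot5 between -0.0035 and 0.004 m and y of stamp5 in the frame of slot5 between -0.005 and 0.005 m and horizontal distance between any of stamp1, stamp2, stamp3, stamp4 and slot4 below 0.0065 m))), for 0.2 s.
3. the holding bar sits over both pins, flush on the end blocks (horizontal distance between bar and bar_seat below 0.004 m and z of bar in the frame of bar_seat between -0.002 and 0.0025 m and angle between the y axis of bar and the y axis of case, either way round below 0.03 rad and angle between the z axis of bar and the z axis of case, either way round below 0.02 rad and linear speed of bar below 0.02 m/s and angle between bar's own z axis and vertical below 0.03 rad), for 0.2 s.
At the end, for the whole second after the job is handed in: Scoop upright on the rack; every stamp flat, back within 3.5 mm of the rail, within 5 mm of a square's centre line, square within 5 degrees, squares filled from the left without a gap; bar over both pins, flush within 2.5 mm; all released and at rest (all of step 1 and all of step 2 and all of step 3); the robot touches nothing.
It fails at once if the left ramekin is pushed more than 3 cm or tipped (distance of ramekin1 from where it was at the start of the episode above 0.03 m or angle between ramekin1's own z axis and vertical above 0.5 rad).
It fails at once if the right ramekin is pushed more than 3 cm or tipped (distance of ramekin2 from where it was at the start of the episode above 0.03 m or angle between ramekin2's own z axis and vertical above 0.5 rad).
It fails at once if the biscuit cutter is pushed more than 8 cm away (distance of cutter from where it was at the start of the episode above 0.08 m).
Of stamp1, stamp2, stamp3, stamp4, stamp5 only 3 to 5 are there at a start; the rules pass over those that are not, and their reading is None.
At some moment in a run one of stamp1, stamp2, stamp3, stamp4, stamp5, scoop may be knocked a few centimetres aside while the robot is not near it.
Once in a run the grip may slacken for a moment while it holds something.
It also fails if it takes over 210 s, if anything falls off the work surface, if the arm or the gripper's body presses on something with over 40 N, if the wrist force passes 120 N, or if a joint passes its speed limit or range.

ROBOT

A 6-joint arm with a two-finger parallel gripper is mounted at the origin on the work surface. World frame = base frame: x ahead of the robot, y to its left, z up, the work surface at z = 0. Lengths are in mm, angles in degrees, forces in N, time in s.
With the tool pointing down it reaches from about 300 to 850 mm from the base axis. Payload 4.2 kg.
Tool frame: the origin (TCP) lies between the finger pads; the fingertips stand ahead of it and the grasp point (between the pads) lies 8 mm behind it (env.tip_reach is the x of the fingertips in the tool frame, in mm); x points along the fingers, y is the direction in which the jaws open and shut, and the axes are right-handed (so a half turn about x gives the same grasp; the last joint's range is limited). The gripper opens to 91 mm and grips with 3 to 60 N. Pads are 32 mm wide; open, the fingers measure 118 mm over their backs; the gripper's body (76 mm by 178 mm) begins 60 mm behind the grasp point.
Start: joints at [69.557, 18.312, 89.639, -0, 72.044, -1.146], TCP at [190.022, 542.71, 224.976] pointing down, gripper open.
Joint ranges: [-177.97, 177.97], [-48.28, 115.42], [12.27, 149.76], [-77.06, 257.06], [2.81, 150.46], [-146.56, 146.56]. Speed limits (degrees/s): [147.25, 147.25, 180, 180, 180, 180].

INTERFACE

Orientations are given as [roll, pitch, yaw] about the fixed x, y, z axes, in that order (R = Rz(yaw) Ry(pitch) Rx(roll)).
In Python, from workcell import env, cams gives the robot as it stands.
- The arm moves only by the tool arm_command, never from a script. Its argument "deltas" is a list of rows, each a list of 3 entries, a list of its own where there are three numbers: the opening, from 0 (shut) to 1 (fully open), then the shift along the world's x, y, z in mm, then the turn about the world's z in rad. A call has 1 to 20 rows; each row is the pose to reach, as a shift and turn from the pose commanded when the call began; what a row does not reach only later rows make up. A row lasts 1/10 s, in which the tool goes at most 50 mm and 8.59 degrees, less where a joint would pass 70% of its speed; a pose out of reach is approached as far as the arm can. A call with a gripper value outside its range is refused whole. The fingers move at their own pace and stop on an object; "grip_force" is the grip in N (left out, the last holds). Time passes only in rows, so rows that repeat a pose let the fingers close. It gives the time, the measured TCP pose, the force and the opening at its end, in the units of the state.
- env.state(): the state, without advancing time (a new reading comes with each control period).
- cams.grab_frame(name): name is "side" or "top"; returns a dict with "img" (384x512x3 uint8, red, green, blue), "K" (3x3 intrinsics, pixels), "rvec" (rotation vector, rad) and "tvec" (3), from world to camera coordinates, as OpenCV has them. Camera axes: x right, y down, z forward; pixel columns grow to the right and rows downward; lengths in mm; the calibration is good to about 2 mm. A picture is of the moment at which its call begins. There is no depth.
- env.job_done(): hands the job in, once; it reports no verdict.
Trained networks look in a picture, given as the dict that the camera call returned (one of the last four; its "shot" number tells which), for a name from the list of things; names that differ only in an ending like _2 or _b are one class to them, and where a whole thing is asked for, a point or a joint stands for the part that bears it (a point fixed in the world has none). Each returns a list of dicts, best first, with "conf" (0 to 1); they miss things now and then, are a little off and sometimes report something else, mostly with a low value. They report only what shows in the picture. A call takes as long as a camera call. They do not tell look-alikes from the thing itself.
- cams.silhouettes(picture, name): "region" (384x512 bool, what is visible of it) and "centre" ([column, row] in pixels, amid what is visible of it).
The state is a dict: "time_s": time; "qpos": joint angles; "qvel": joint speeds; "effort": joint torques, N m; "ee_pos": TCP position; "ee_rot": TCP orientation; "force": force on the tool from outside, world axes, zero at the start; "torque": the same for the moment, N m; "gripper_width": finger opening in mm.
Only numpy, scipy, OpenCV 4.12 (cv2) and the standard library are available. Lean on these libraries where they do the work, as an engineer would, in place of code of your own. Each camera call takes 0.05 s, during which the arm holds its last target.

## Working session

There is one attempt and no reset: what is moved stays moved. The work goes in short steps, Python scripts to look and compute and a tool call to move; the robot and the scene stay as the last step left them, time stands still between calls to the robot, and variables do not carry over. Pictures are saved under pics/ and viewed, and the job is handed in when it is done.

Besides the shell and the picture viewer there is one more tool, called in YAML: its name, and indented under it one key for each argument. arm_command: Moves the arm, as the interface text tells. Its arguments: {"type":"object","properties":{"deltas":{"type":"array","items":{"type":"array"}},"grip_force":{"type":"number"}},"required":["deltas"]}

```bash
ls; mkdir -p pics
cat > h.py <<'E'
import numpy as np, cv2
from workcell import env, cams
def grab(n,save=None):
    f=cams.grab_frame(n)
    if save: cv2.imwrite('pics/%s.png'%save, cv2.cvtColor(f['img'],cv2.COLOR_RGB2BGR))
    return f
def ray(f,px):
    R,_=cv2.Rodrigues(np.array(f['rvec'],float)); t=np.array(f['tvec'],float).reshape(3)
    u=cv2.undistortPoints(np.array([[px]],float),np.array(f['K'],float),None)[0,0]
    return -R.T@t, R.T@np.array([u[0],u[1],1.])
def w(f,px,z):
    c,d=ray(f,px); s=(z-c[2])/d[2]; return (c+s*d)
def proj(f,P):
    return cv2.projectPoints(np.array(P,float).reshape(-1,1,3),np.array(f['rvec'],float),np.array(f['tvec'],float),np.array(f['K'],float),None)[0][:,0]
E
python3 - <<'E'
from h import *
for n in ('top','side'):
    f=grab(n,n+'0'); c,d=ray(f,(256,192)); print(n,c,d,np.array(f['K']).tolist())
    for k in ['case','bar','scoop','rack_top','cutter','ramekin1','stamp1']:
        r=cams.silhouettes(f,k)
        print(k,[(round(x['conf'],2),np.round(x['centre'],1).tolist(),int(x['region'].sum()),np.round(w(f,x['centre'],0)[:2]).tolist()) for x in r])
s=env.state(); print(s, env.tip_reach)
E
```

```text
pics
top [ 388.77102384  -81.83257569 1319.01506543] [ 0.058901   -0.01365786 -0.99860339] [[463.9208514860629, 0.0, 249.27970170187243], [0.0, 463.9208514860629, 180.12914814946126], [0.0, 0.0, 1.0]]
case [(0.81, [224.0, 132.2], 3348, [639.0, -8.0])]
bar [(0.62, [347.6, 180.6], 1364, [500.0, -361.0]), (0.44, [236.0, 201.2], 207, [440.0, -43.0])]
scoop [(0.96, [219.4, 138.2], 713, [621.0, 5.0]), (0.71, [106.0, 292.9], 761, [183.0, 319.0]), (0.63, [329.6, 288.6], 761, [196.0, -306.0]), (0.6, [416.4, 169.7], 665, [531.0, -558.0]), (0.43, [155.7, 201.3], 266, [440.0, 185.0])]
rack_top [(0.96, [101.4, 146.9], 783, [595.0, 344.0]), (0.55, [224.3, 131.6], 3468, [641.0, -9.0])]
cutter [(0.5, [222.8, 131.5], 3270, [641.0, -4.0]), (0.41, [175.3, 195.1], 14, [457.0, 130.0])]
ramekin1 [(0.82, [130.6, 100.2], 656, [732.0, 263.0])]
stamp1 [(0.83, [155.6, 202.2], 271, [437.0, 185.0]), (0.76, [286.6, 197.4], 250, [451.0, -187.0]), (0.76, [234.3, 201.9], 207, [438.0, -38.0]), (0.5, [208.8, 206.6], 263, [425.0, 34.0])]
side [408.92530703 955.57975578 658.31845846] [ 0.07208913 -0.85917373 -0.50682621
[... 879 characters left out ...]
.0, 163.0]), (0.48, [281.0, 226.2], 251, [422.0, 21.0])]
{'time_s': 0.8, 'qpos': array([ 6.95580920e+01,  1.83126480e+01,  8.96401294e+01,  7.07052232e-05,
        7.20429761e+01, -1.14682381e+00]), 'qvel': array([-0.05108927,  0.11972474, -0.1189656 ,  0.0343832 ,  0.0117637 ,
       -0.1399952 ]), 'effort': array([ 1.11049183e-03, -4.12303805e+01, -2.32224101e+01,  7.30058667e-02,
        3.74029367e-02,  1.83014031e-06]), 'ee_pos': array([190.01127759, 542.71140891, 224.96075393]), 'ee_rot': array([89.76063967, 89.99575297, 70.46553364]), 'force': array([ 0.35756089, -0.33477154,  0.4634116 ]), 'torque': array([0.03347229, 0.01084275, 0.04671315]), 'gripper_width': 91.24397034717806} 11.0
```

Run:
```python
import cv2
a=cv2.imread('pics/top0.png'); cv2.imwrite('pics/top0b.png',cv2.resize(a[60:330,60:460],None,fx=2,fy=2,interpolation=cv2.INTER_CUBIC))
a=cv2.imread('pics/side0.png'); cv2.imwrite('pics/side0b.png',cv2.resize(a[100:384,60:460],None,fx=2,fy=2,interpolation=cv2.INTER_CUBIC))
```

```text
(no output)
```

View pics/top0b.png

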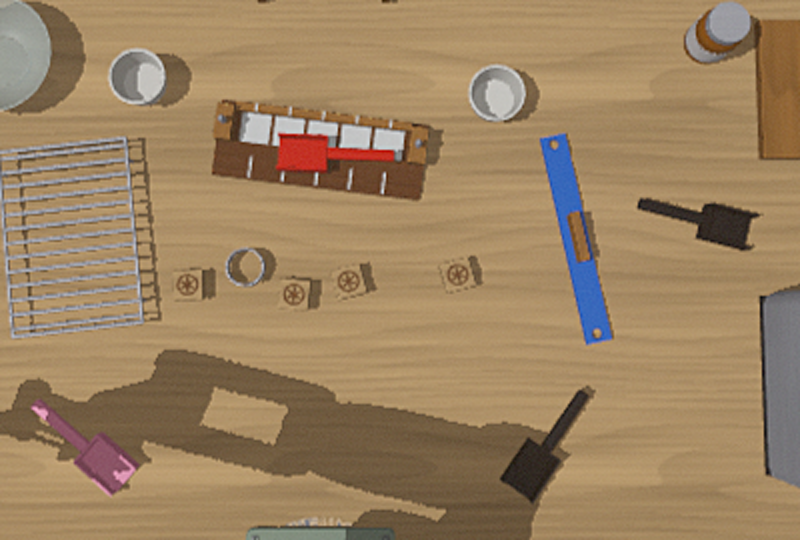

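View pics/side0b.png

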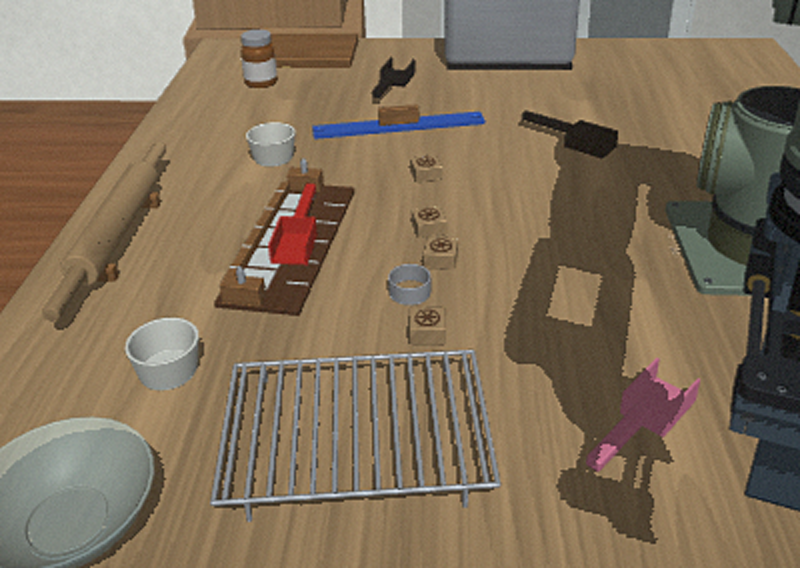

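```bash
cat > zoom.py <<'E'
import cv2,sys
# zoom.py in out x0 y0 w h s
i,o=sys.argv[1:3]; x,y,w,h,s=map(int,sys.argv[3:])
a=cv2.imread('pics/'+i+'.png')[y:y+h,x:x+w]; a=cv2.resize(a,None,fx=s,fy=s,interpolation=cv2.INTER_CUBIC)
for k in range(0,w,10):
    cv2.line(a,(k*s,0),(k*s,8 if k%50 else 16),(255,255,0),1)
    if k%20==0: cv2.putText(a,str(x+k),(k*s,26),0,.35,(255,255,0),1)
for k in range(0,h,10):
    cv2.line(a,(0,k*s),(8,k*s),(255,255,0),1)
    if k%20==0: cv2.putText(a,str(y+k),(10,k*s+4),0,.35,(255,255,0),1)
cv2.imwrite('pics/'+o+'.png',a)
E
python3 zoom.py top0 z1 155 100 130 70 6; python3 zoom.py side0 z2 160 175 90 95 6;python3 zoom.py top0 z3 140 180 160 40 5;python3 zoom.py side0 z4 235 170 60 110 5
```

```text
(no output)
```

View pics/z1.png

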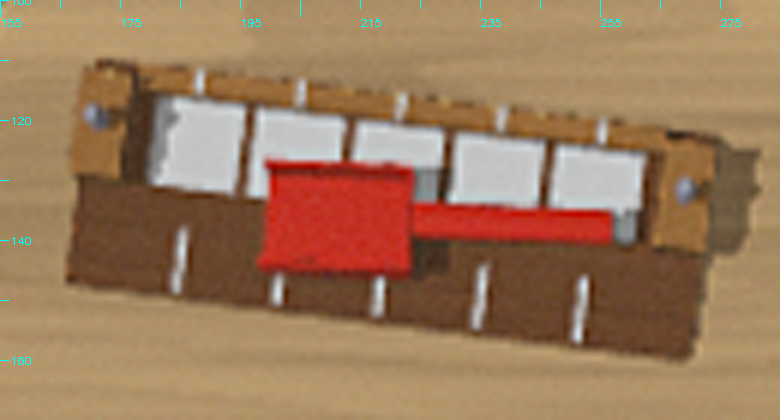

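View pics/z2.png

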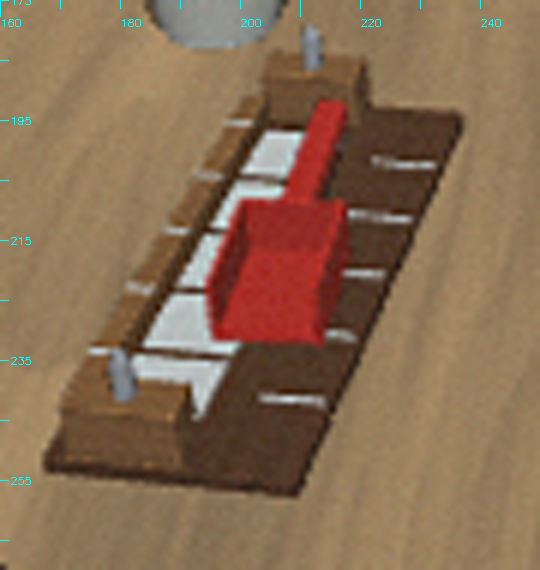

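View pics/z3.png

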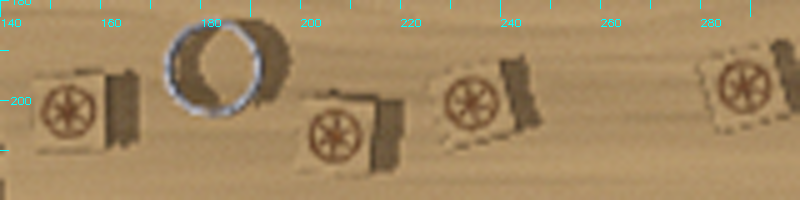

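View pics/z4.png

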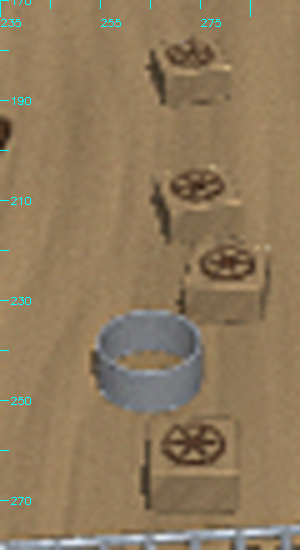

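```bash
cat > fitcase.py <<'E'
from h import *
import pickle
from scipy.optimize import least_squares
def T(p,P):
    c,s=np.cos(p[2]),np.sin(p[2]); P=np.atleast_2d(np.array(P,float))
    return np.c_[p[0]+c*P[:,0]-s*P[:,1], p[1]+s*P[:,0]+c*P[:,1], P[:,2]]
if __name__=='__main__':
    ft=grab('top','top1'); fs=grab('side','side1')
    zt=lambda X,Y:(155+(X+.5)/6-.5,100+(Y+.5)/6-.5)
    zs=lambda X,Y:(160+(X+.5)/6-.5,175+(Y+.5)/6-.5)
    obs=[]
    # line points: point must have y = given in case frame at z
    top_y=[(182,228,96,8),(176,293,96,8),(583,278,-96,8),(577,342,-96,8),(276,300,48,8),(377,310,0,8),(485,265,-48,8),(475,326,-48,8),
           (200,82,96,24),(301,93,48,24),(401,105,0,24),(502,118,-48,24),(602,131,-96,24)]
    side_y=[(258,397,96,8),(325,404,96,8),(372,160,-96,8),(436,166,-96,8),(384,274,0,8),(347,214,-48,8),(412,220,-48,8),(325,332,48,8),(355,338,48,8),
            (100,350,96,24),(140,288,48,24),(176,230,0,24),(208,175,-48,24),(238,122,-96,24)]
    top_x=[(68,280,-55,8),(690,358,-55,8),(400,322,-55,8),(165,189,-2,8),(230,195,-2,8)]
    side_x=[(298,488,-55,8),(462,115,-55,8),(380,300,-55,8)]
    def res(p):
        r=[]
        for f,z,ys,xs,o in ((ft,zt,top_y,top_x,p[3:5]),(fs,zs,side_y,side_x,p[5:7])):
            c,s=np.cos(p[2]),np.sin(p[2])
            for L,k in ((ys,1),(xs,0)):
                for X,Y,v,h in L:
                    q=w(f,z(X,Y),h)[:2]+o-p[:2]; loc=(c*q[0]+s*q[1],-s*q[0]+c*q[1]); r.append(loc[k]-v)
        return np.r_[r,np.array(p[3:7])*1.0]
    s=least_squares(res,[640,-8,-.1,0,0,0,0],loss='soft_l1')
    print(s.x.round(4)); print(res(s.x).round(1))
    np.save('case.npy',s.x)
    p=s.x[:3]
    def draw(f,n,crop,off):
        a=cv2.cvtColor(f['img'],cv2.COLOR_RGB2BGR); S=6
        x0,y0,W,H=crop; a=cv2.resize(a[y0:y0+H,x0:x0+W],None,fx=S,fy=S,interpolation=cv2.INTER_CUBIC)
        def L(P,col,cl=True):
            q=proj(f,T(p,P)-np.array([off[0],off[1],0])); q=((q-[x0,y0]+.5)*S-.5).astype(int); cv2.polylines(a,[q.reshape(-1,1,2)],cl,col,1)
        L([(-55,-150,8),(55,-150,8),(55,150,8),(-55,150,8)],(0,255,0))
        for sgn in(1,-1):
            L([(x+19-19,sgn*y,36) for x,y in ((-25+19,126),(25+19,126),(25+19,150),(-25+19,150))],(0,255,255))
            L([(19,138*sgn,36),(19,138*sgn,58)],(255,0,255),False)
        for y in (96,48,0,-48,-96):
            L([(-2,y-21,8),(40,y-21,8),(40,y+21,8),(-2,y+21,8)],(255,255,0))
        L([(40,-126,24),(52,-126,24),(52,126,24),(40,126,24)],(0,0,255))
        cv2.imwrite('pics/'+n+'.png',a)
    draw(ft,'ovt',(155,100,130,70),s.x[3:5]); draw(fs,'ovs',(160,175,90,95),s.x[5:7])
E
python3 fitcase.py
```

```text
[ 6.316924e+02  3.563900e+00 -1.203000e-01 -9.210000e-02 -7.449000e-01
  9.210000e-02  7.449000e-01]
[ 1.3 -0.1  0.7 -0.2  0.3  0.  -0.2  0.8 -0.5 -0.5 -0.2 -0.3  0.1  1.5
  0.4  0.7 -2.4 -1.5  0.9  1.4 -1.1 -0.1 -1.3  0.1  0.8 -1.3  1.2 -0.9
 -0.2  0.3  0.2 -1.4 -0.6  0.3  0.1 -0.1 -0.7  0.1  0.7]
```

View pics/ovt.png

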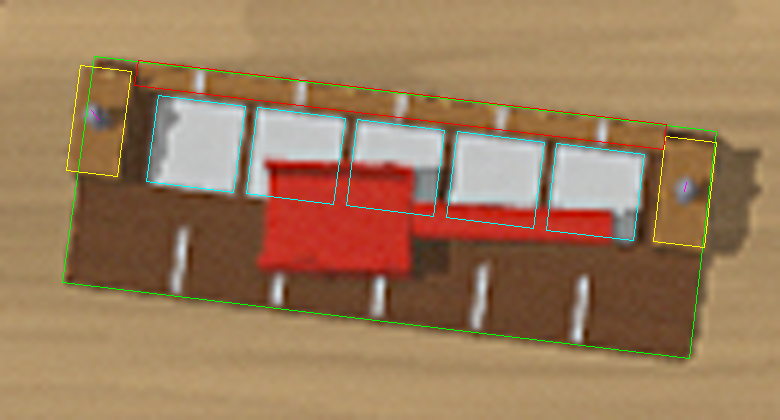

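View pics/ovs.png

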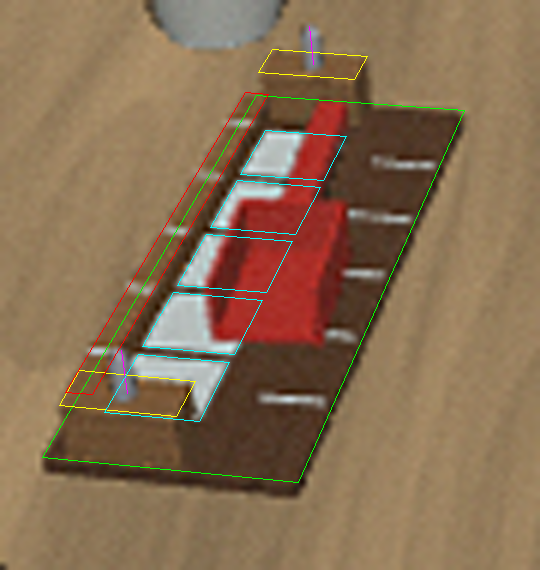

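```bash
cat > m1.py <<'E'
from h import *
from fitcase import T
ft=grab('top','top2'); fs=grab('side','side2')
zt=lambda X,Y:(155+(X+.5)/6-.5,100+(Y+.5)/6-.5)
o=np.array([-.1,-.75,0])
A=w(ft,zt(412,219),37)+o; B=w(ft,zt(612,225.5),37)+o
print('handle joint',A,'end',B, 'len',np.linalg.norm(A-B),'dir deg',np.degrees(np.arctan2(*(A-B)[1::-1])))
h=lambda x,y:(60+(x+.5)/2-.5,60+(y+.5)/2-.5)
C=[w(ft,h(*q),30)+o for q in ((0,150),(127,138),(143,322),(12,337))]
print('rack',np.round(C,1).tolist(),np.mean(C,0))
s5=lambda X,Y:(140+(X+.5)/5-.5,180+(Y+.5)/5-.5)
v5=lambda X,Y:(235+(X+.5)/5-.5,170+(Y+.5)/5-.5)
for a,b in (((69,111),(194,444)),((335,137),(228,263)),((471,104),(198,185)),((744,87),(191,55))):
    print('stamp',(w(ft,s5(*a),24)+o).round(1),(w(fs,v5(*b),24)-o).round(1))
print('cutter',w(ft,s5(213,68),25)+o)
# bar: holes
b1=w(ft,h(554,145),8)+o; b2=w(ft,h(597,334),8)+o; print('bar',(b1+b2)/2,np.linalg.norm(b1-b2),np.degrees(np.arctan2(*(b1-b2)[1::-1])))
from scipy.spatial.transform import Rotation as R
st=env.state(); M=R.from_euler('xyz',st['ee_rot'],degrees=True).as_matrix(); print(M.round(3)); print('tool y ang',np.degrees(np.arctan2(M[1,1],M[0,1])))
p=np.load('case.npy')[:3]
for i in range(5): print('slot',i+1,T(p,[19,96-48*i,8]).round(1))
print('seat',T(p,[19,0,36]).round(1),np.degrees(p[2]))
E
python3 m1.py
```

```text
handle joint [620.68223137  -8.45421389  37.        ] end [ 617.77829016 -101.6517745    37.        ] len 93.24279156837679 dir deg 88.21529921203488
rack [[625.0, 451.9, 30.0], [642.4, 273.6, 30.0], [384.4, 245.1, 30.0], [363.4, 425.8, 30.0]] [503.7666373  349.08690539  30.        ]
stamp [437.2 186.   24. ] [437.8 186.6  24. ]
stamp [422.9  37.4  24. ] [424.5  37.3  24. ]
stamp [441.5 -38.3  24. ] [442.6 -39.2  24. ]
stamp [ 451.2 -190.8   24. ] [ 451.4 -190.    24. ]
cutter [461.26891645 105.83164921  25.        ]
bar [ 503.12759844 -359.73283606    8.        ] 274.81112346387624 11.898351564843754
[[ 0.     0.33   0.944]
 [ 0.     0.944 -0.33 ]
 [-1.     0.     0.   ]]
tool y ang 70.70220888827954
slot 1 [[662.1  96.6   8. ]]
slot 2 [[656.3  48.9   8. ]]
slot 3 [[650.6   1.3   8. ]]
slot 4 [[644.8 -46.4   8. ]]
slot 5 [[639. -94.   8.]]
seat [[650.6   1.3  36. ]] -6.891554592954756
```

arm_command:
  deltas:
    - [0.45, [430, -569, -60], -1.265]
    - [0.45, [430, -569, -60], -1.265]
    - [0.45, [430, -569, -60], -1.265]
    - [0.45, [430, -569, -60], -1.265]
    - [0.45, [430, -569, -60], -1.265]
    - [0.45, [430, -569, -60], -1.265]
    - [0.45, [430, -569, -60], -1.265]
    - [0.45, [430, -569, -60], -1.265]
    - [0.45, [430, -569, -60], -1.265]
    - [0.45, [430, -569, -60], -1.265]
    - [0.45, [430, -569, -60], -1.265]
    - [0.45, [430, -569, -60], -1.265]
    - [0.45, [430, -569, -60], -1.265]
    - [0.45, [430, -569, -60], -1.265]
    - [0.45, [430, -569, -60], -1.265]
    - [0.45, [430, -569, -60], -1.265]
    - [0.45, [430, -569, -60], -1.265]
    - [0.45, [430, -569, -60], -1.265]
    - [0.45, [430, -569, -60], -1.265]
    - [0.45, [430, -569, -60], -1.265]
  grip_force: 20

```text
time_s: 3.0
ee_pos: [619.6, -25.1, 165.4]
ee_rot: [101.0, 90.0, 9.3]
force: [0.0, 0.3, 0.5]
gripper_width: 41.1
```

arm_command:
  deltas:
    - [0.45, [0, -1, -50], 0]
    - [0.45, [0, -1, -90], 0]
    - [0.45, [0, -1, -115], 0]
    - [0.45, [0, -1, -130], 0]
    - [0.45, [0, -1, -139], 0]
    - [0.45, [0, -1, -139], 0]
    - [0.45, [0, -1, -139], 0]

```text
time_s: 3.7
ee_pos: [620.6, -27.1, 26.9]
ee_rot: [88.7, 89.9, -3.0]
force: [0.1, -0.4, 0.2]
gripper_width: 41.0
```

```bash
python3 - <<'E'
from h import *
print(env.state()['force'],env.state()['ee_pos'])
grab('side','s3')
E
python3 zoom.py s3 z5 150 130 130 95 6
```

```text
[ 0.12009731 -0.36078971  0.19884022] [620.62504206 -27.09177559  26.85266383]
```

View pics/z5.png

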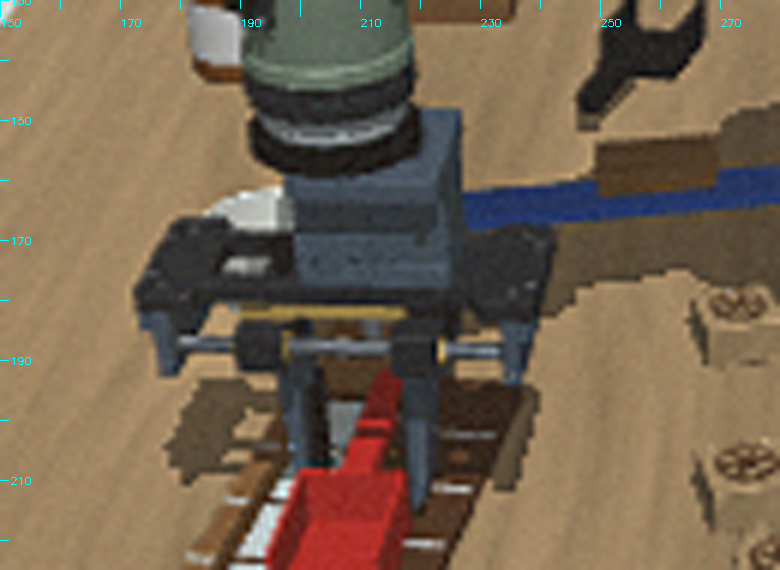

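The fingers straddle the handle just behind the bowl (around px 215,205). Closing and lifting.

arm_command:
  deltas:
    - [0.1, [0, 0, 0], 0]
    - [0.1, [0, 0, 0], 0]
    - [0.1, [0, 0, 0], 0]
    - [0.1, [0, 0, 0], 0]
    - [0.1, [0, 0, 0], 0]
    - [0.1, [0, 0, 0], 0]
    - [0.1, [0, 0, 0], 0]
    - [0.1, [0, 0, 0], 0]
    - [0.1, [0, 0, 10], 0]
    - [0.1, [0, 0, 30], 0]
    - [0.1, [0, 0, 70], 0]
    - [0.1, [0, 0, 110], 0]
    - [0.1, [0, 0, 110], 0]
  grip_force: 25

```text
time_s: 5.05
ee_pos: [623.4, -27.4, 142.2]
ee_rot: [88.3, 89.3, -3.4]
force: [1.0, -0.3, 0.1]
gripper_width: 15.8
```

arm_command:
  deltas:
    - [0.1, [-12, 40, 0], 0]
    - [0.1, [-25, 80, 0], 0]
    - [0.1, [-38, 120, 0], 0]
    - [0.1, [-50, 160, 0], 0]
    - [0.1, [-63, 200, 0], 0.03]
    - [0.1, [-76, 240, 0], 0.06]
    - [0.1, [-88, 280, 0], 0.09]
    - [0.1, [-101, 320, 0], 0.12]
    - [0.1, [-110, 350, 0], 0.12]
    - [0.1, [-116, 368, 0], 0.12]
    - [0.1, [-116, 368, 0], 0.12]
    - [0.1, [-116, 368, -30], 0.12]
    - [0.1, [-116, 368, -50], 0.12]
    - [0.1, [-116, 368, -65], 0.12]
    - [0.1, [-116, 368, -65], 0.12]
    - [0.1, [-116, 368, -65], 0.12]

```text
time_s: 6.65
ee_pos: [504.2, 339.9, 70.9]
ee_rot: [-41.4, 90.0, -126.3]
force: [0.3, 0.5, 0.1]
gripper_width: 16.3
```

```bash
python3 - <<'E'
from h import *
print(env.state()['force'],env.state()['ee_pos'])
grab('side','s4');grab('top','t4')
E
python3 zoom.py s4 z6 120 200 180 184 4;python3 zoom.py t4 z7 50 100 150 140 4
```

```text
[0.29434208 0.52284991 0.08616462] [504.20759016 339.89123207  70.88015952]
```

View pics/z6.png

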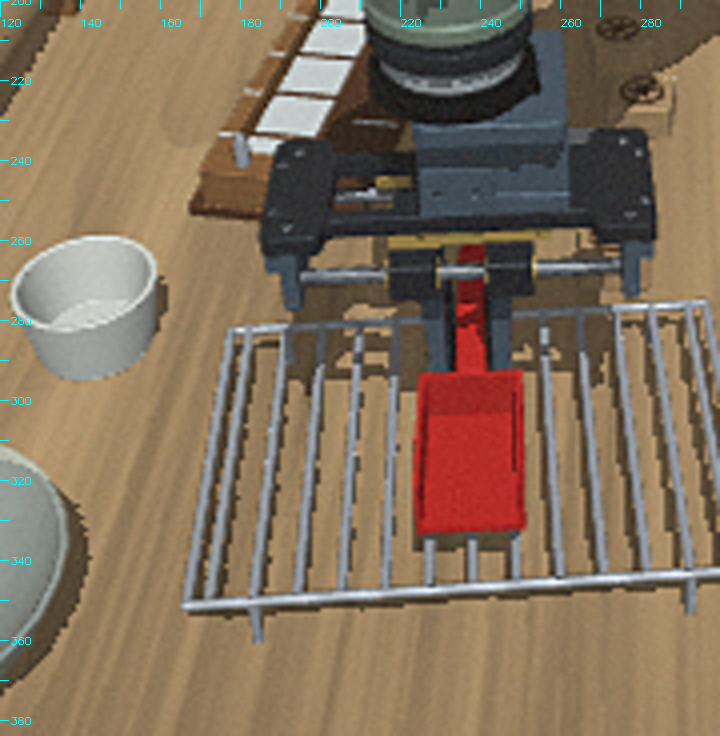

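View pics/z7.png

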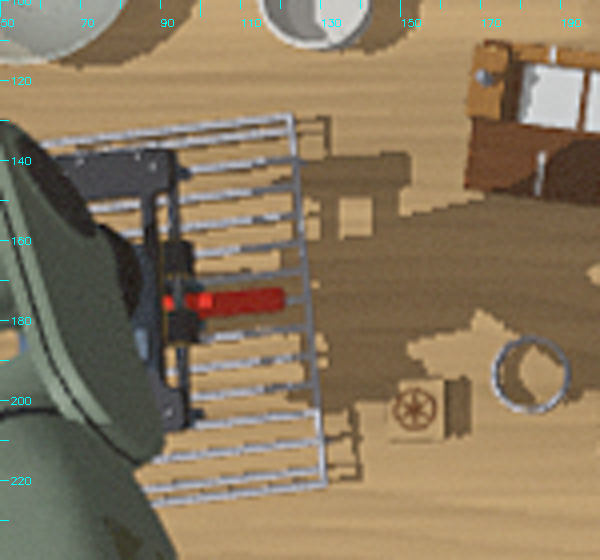

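arm_command:
  deltas:
    - [0.1, [0, 0, -10], 0]
    - [0.1, [0, 0, -17], 0]
    - [0.1, [0, 0, -20], 0]
    - [0.1, [0, 0, -22], 0]
    - [0.1, [0, 0, -22], 0]
    - [0.1, [0, 0, -22], 0]

```text
time_s: 7.35
ee_pos: [504.1, 340.9, 49.0]
ee_rot: [129.6, 90.0, 44.7]
force: [-0.3, -0.1, 0.6]
gripper_width: 15.9
```

arm_command:
  deltas:
    - [0.4, [0, 0, 0], 0]
    - [0.4, [0, 0, 0], 0]
    - [0.4, [0, 0, 0], 0]
    - [0.4, [0, 0, 0], 0]
    - [0.4, [0, 0, 0], 0]
    - [0.4, [0, 0, 0], 0]
    - [0.4, [0, 0, 20], 0]
    - [0.4, [0, 0, 50], 0]
    - [0.4, [0, 0, 80], 0]
    - [0.4, [0, 0, 80], 0]

```text
time_s: 8.35
ee_pos: [506.4, 342.3, 133.5]
ee_rot: [118.0, 89.5, 33.1]
force: [0.7, -0.1, -0.7]
gripper_width: 36.5
```

```bash
python3 - <<'E'
from h import *
print(env.state()['force'],env.state()['ee_pos'])
grab('side','s5')
E
python3 zoom.py s5 z8 120 200 180 184 4
```

```text
[ 0.6668388  -0.07589683 -0.72976753] [506.40015504 342.28929763 133.49700415]
```

View pics/z8.png

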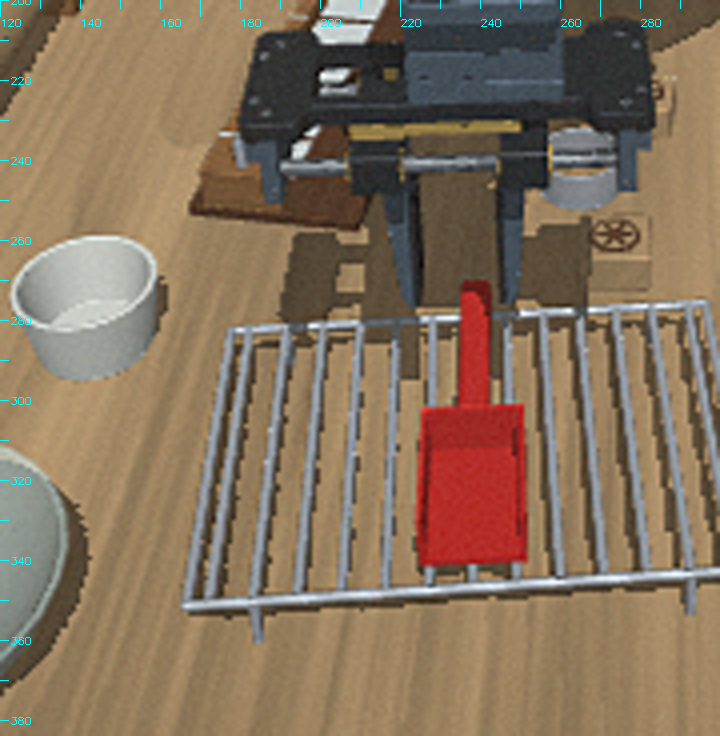

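arm_command:
  deltas:
    - [0.7, [-17, -40, 0], -0.02]
    - [0.7, [-34, -80, 0], -0.045]
    - [0.7, [-51, -120, 0], -0.045]
    - [0.7, [-62, -145, 0], -0.045]
    - [0.7, [-66.5, -154.4, -10], -0.045]
    - [0.7, [-66.5, -154.4, -50], -0.045]
    - [0.7, [-66.5, -154.4, -80], -0.045]
    - [0.7, [-66.5, -154.4, -100], -0.045]
    - [0.7, [-66.5, -154.4, -110], -0.045]
    - [0.7, [-66.5, -154.4, -114], -0.045]
    - [0.7, [-66.5, -154.4, -114], -0.045]
    - [0.7, [-66.5, -154.4, -114], -0.045]
    - [0.2, [-66.5, -154.4, -114], -0.045]
    - [0.2, [-66.5, -154.4, -114], -0.045]
    - [0.2, [-66.5, -154.4, -114], -0.045]
    - [0.2, [-66.5, -154.4, -114], -0.045]
    - [0.2, [-66.5, -154.4, -114], -0.045]
    - [0.2, [-66.5, -154.4, -114], -0.045]
    - [0.2, [-66.5, -154.4, -114], -0.045]
    - [0.2, [-66.5, -154.4, -114], -0.045]
  grip_force: 20

```text
time_s: 10.4
ee_pos: [437.8, 186.4, 15.4]
ee_rot: [107.2, 89.9, 19.7]
force: [-0.2, 0.1, 4.8]
gripper_width: 41.8
```

arm_command:
  deltas:
    - [0.2, [0, 0, 20], 0]
    - [0.2, [0, 0, 60], 0]
    - [0.2, [30, -13, 70], -0.05]
    - [0.2, [70, -31, 70], -0.1]
    - [0.2, [110, -48, 70], -0.164]
    - [0.2, [150, -66, 70], -0.164]
    - [0.2, [180, -79, 70], -0.164]
    - [0.2, [197.8, -86.5, 70], -0.164]
    - [0.2, [197.8, -86.5, 60], -0.164]
    - [0.2, [197.8, -86.5, 40], -0.164]
    - [0.2, [197.8, -86.5, 30], -0.164]
    - [0.2, [197.8, -86.5, 30], -0.164]

```text
time_s: 11.6
ee_pos: [632.7, 100.0, 42.6]
ee_rot: [-76.4, 89.7, -173.2]
force: [-0.1, -0.2, -0.5]
gripper_width: 42.3
```

```bash
python3 - <<'E'
from h import *
print(env.state()['force'],env.state()['ee_pos'],env.state()['gripper_width'])
grab('side','s6')
E
python3 zoom.py s6 z9 140 150 160 130 5
```

```text
[-0.07100601 -0.22420507 -0.52114964] [632.70264474 100.02443269  42.59628252] 42.26591627988687
```

View pics/z9.png

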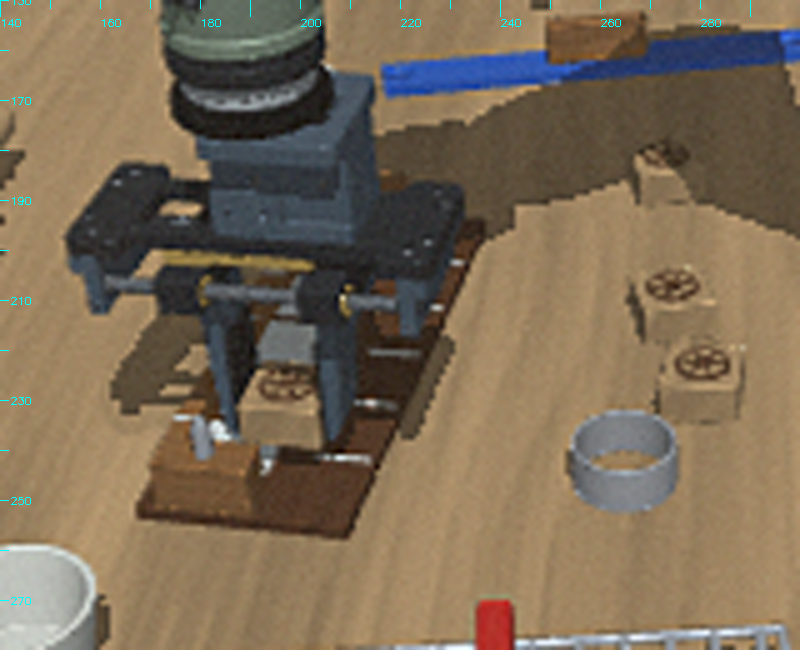

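arm_command:
  deltas:
    - [0.2, [0, 0, -12], 0]
    - [0.2, [0, 0, -18], 0]
    - [0.2, [0, 0, -21], 0]
    - [0.2, [0, 0, -21.5], 0]
    - [0.2, [0, 0, -21.5], 0]
    - [0.62, [0, 0, -21.5], 0]
    - [0.62, [0, 0, -21.5], 0]
    - [0.62, [0, 0, -21.5], 0]
    - [0.62, [0, 0, -21.5], 0]
    - [0.62, [0, 0, -21.5], 0]
    - [0.62, [0, 0, 0], 0]
    - [0.62, [0, 0, 30], 0]
    - [0.62, [0, 0, 30], 0]
    - [0.62, [0, 0, 30], 0]

```text
time_s: 13.05
ee_pos: [635.6, 99.8, 75.5]
ee_rot: [103.4, 89.9, 6.5]
force: [-0.6, 0.4, 0.4]
gripper_width: 56.5
```

```bash
python3 - <<'E'
from h import *
print(env.state()['force'],env.state()['ee_pos'],env.state()['gripper_width'])
grab('side','s7')
grab('top','t7')
E
python3 zoom.py s7 z10 140 150 160 130 5;python3 zoom.py t7 z10b 140 80 160 130 5
```

```text
[-0.60212007  0.40383272  0.36077928] [635.55127838  99.8324912   75.53693312] 56.46458832290092
```

View pics/z10.png

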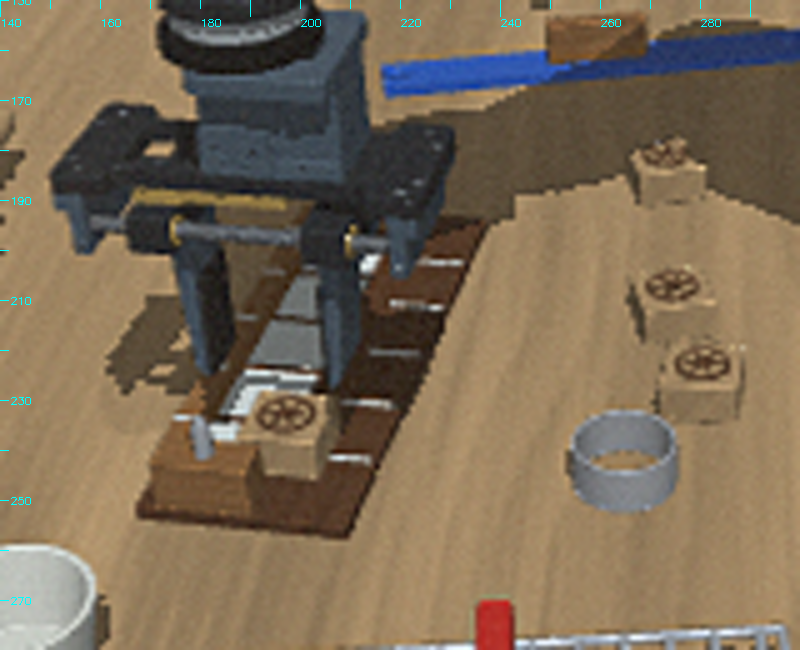

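View pics/z10b.png

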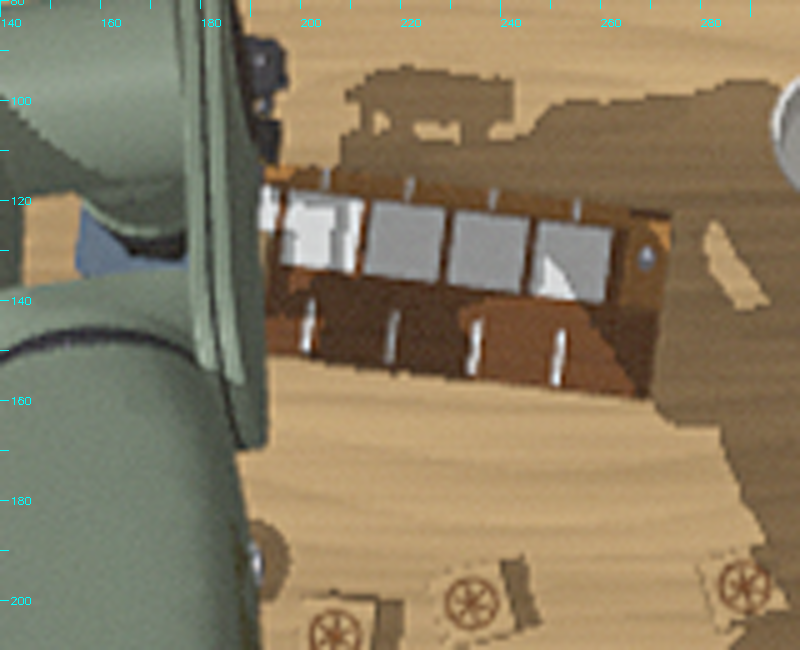

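arm_command:
  deltas:
    - [0, [-20, 2.4, 0], 0]
    - [0, [-42.7, 5.2, 0], 0]
    - [0, [-42.7, 5.2, 0], 0]
    - [0, [-42.7, 5.2, 0], 0]
    - [0, [-42.7, 5.2, 0], 0]
    - [0, [-42.7, 5.2, 0], 0]
    - [0, [-42.7, 5.2, 0], 0]
    - [0, [-42.7, 5.2, -25], 0]
    - [0, [-42.7, 5.2, -45], 0]
    - [0, [-42.7, 5.2, -53], 0]
    - [0, [-42.7, 5.2, -53], 0]
    - [0, [-42.7, 5.2, -53], 0]
    - [0, [-36.7, 4.4, -53], 0]
    - [0, [-32.8, 4, -53], 0]
    - [0, [-28.8, 3.5, -53], 0]
    - [0, [-24.8, 3, -53], 0]
    - [0, [-20.8, 2.5, -53], 0]
    - [0, [-16.9, 2, -53], 0]
    - [0, [-12.9, 1.6, -53], 0]
    - [0, [-12.9, 1.6, -53], 0]

```text
time_s: 15.15
ee_pos: [623.1, 101.3, 21.9]
ee_rot: [100.7, 90.0, 3.9]
force: [-0.0, -1.1, -0.3]
gripper_width: 0.7
```

arm_command:
  deltas:
    - [0, [1, -0.1, 0], 0]
    - [0, [2, -0.2, 0], 0]
    - [0, [3, -0.4, 0], 0]
    - [0, [3, -0.4, 0], 0]
    - [0, [3, -0.4, 0], 0]

```text
time_s: 15.65
ee_pos: [625.4, 101.0, 22.0]
ee_rot: [101.5, 90.0, 4.6]
force: [-0.1, 0.3, 0.3]
gripper_width: 0.5
```

arm_command:
  deltas:
    - [0, [1, -0.1, 0], 0]
    - [0, [2, -0.2, 0], 0]
    - [0, [2, -0.2, 0], 0]
    - [0, [2, -0.2, 0], 0]

```text
time_s: 16.05
ee_pos: [627.5, 100.8, 22.0]
ee_rot: [94.2, 90.0, -2.7]
force: [-0.3, -0.1, 0.1]
gripper_width: 0.4
```

arm_command:
  deltas:
    - [0, [1, -0.1, 0], 0]
    - [0, [1, -0.1, 0], 0]
    - [0, [1, -0.1, 0], 0]

```text
time_s: 16.35
ee_pos: [628.5, 100.7, 22.0]
ee_rot: [95.9, 90.0, -1.0]
force: [0.4, -0.0, 0.4]
gripper_width: 0.4
```

arm_command:
  deltas:
    - [0, [1, -0.1, 0], 0]
    - [0, [1, -0.1, 0], 0]
    - [0, [1, -0.1, 0], 0]

```text
time_s: 16.65
ee_pos: [629.5, 100.6, 22.0]
ee_rot: [97.2, 90.0, 0.3]
force: [0.2, -0.3, 0.3]
gripper_width: 0.5
```

```bash
python3 - <<'E'
from h import *
print(env.state()['force'],env.state()['ee_pos'],env.state()['gripper_width'])
grab('side','s8')
E
python3 zoom.py s8 z11 150 190 90 80 8
```

```text
[ 0.20899236 -0.26182154  0.25613869] [629.47826846 100.60334635  21.97570398] 0.4939453052553973
```

View pics/z11.png

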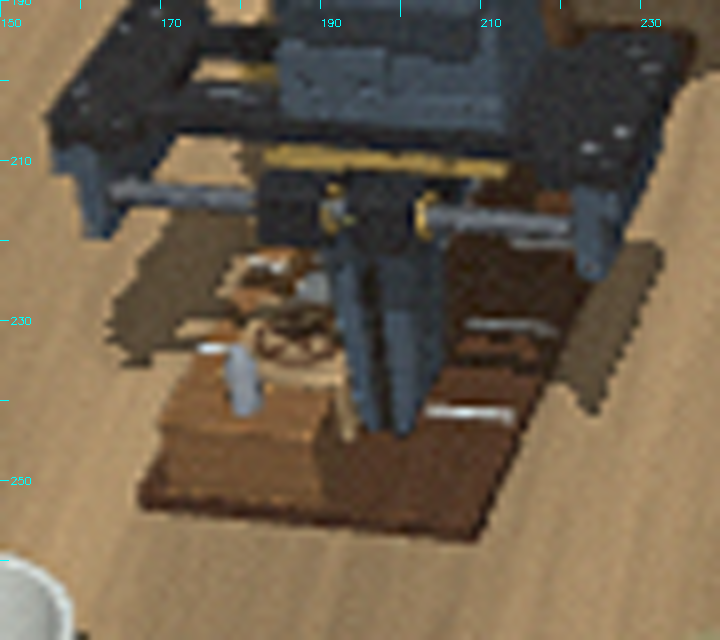

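```bash
python3 zoom.py s8 z12 140 130 160 130 5; python3 zoom.py s8 z13 165 205 40 40 16
```

```text
(no output)
```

View pics/z12.png

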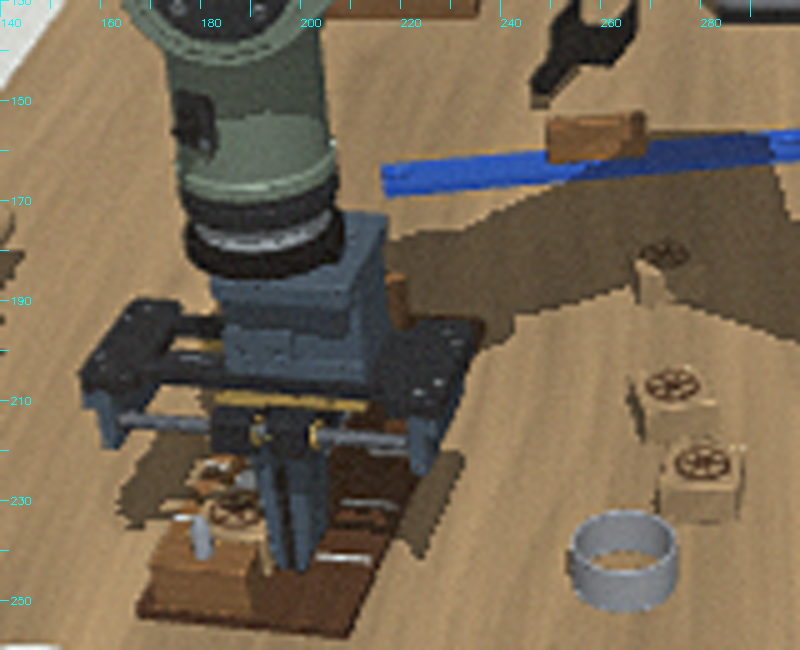

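View pics/z13.png

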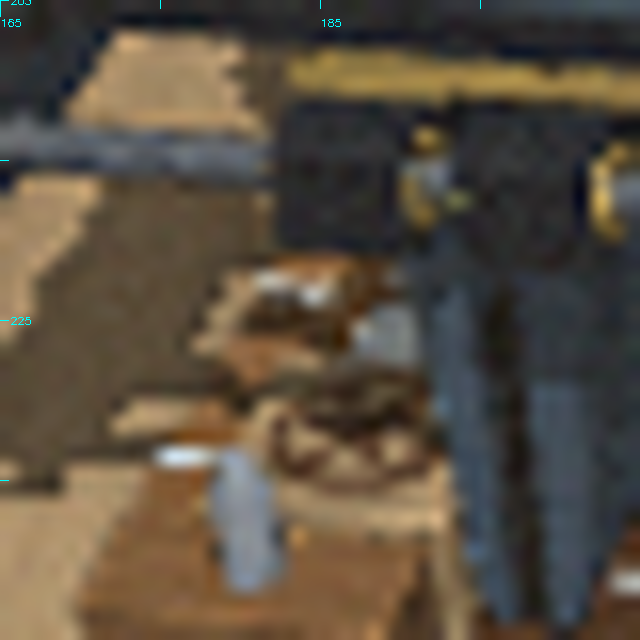

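arm_command:
  deltas:
    - [0, [1, -0.1, 0], 0]
    - [0, [1, -0.1, 0], 0]
    - [0, [1, -0.1, 0], 0]

```text
time_s: 17.0
ee_pos: [630.5, 100.5, 22.0]
ee_rot: [102.7, 90.0, 5.9]
force: [0.1, -0.3, -0.1]
gripper_width: 0.4
```

arm_command:
  deltas:
    - [0, [1, -0.1, 0], 0]
    - [0, [1, -0.1, 0], 0]
    - [0, [1, -0.1, 0], 0]

```text
time_s: 17.3
ee_pos: [631.5, 100.4, 22.0]
ee_rot: [97.9, 90.0, 1.0]
force: [0.3, -0.1, 0.7]
gripper_width: 0.2
```

arm_command:
  deltas:
    - [0, [1, -0.1, 0], 0]
    - [0, [1, -0.1, 0], 0]
    - [0, [1, -0.1, 0], 0]

```text
time_s: 17.6
ee_pos: [632.1, 100.4, 21.9]
ee_rot: [-87.7, 90.0, 175.4]
force: [-1.1, 0.4, 0.7]
gripper_width: 0.8
```

```bash
python3 - <<'E'
from h import *
from fitcase import T
f=grab('side','s9'); p=np.load('case.npy')
print(proj(f,T(p[:3],[[19,96,32]])-np.array([p[5],p[6],0])), w(f,(188,232),32)+[p[5],p[6],0])
E
python3 zoom.py s9 z14 165 205 40 40 16
```

```text
[[186.59355668 231.56357302]] [658.06792452  98.37543337  32.        ]
```

View pics/z14.png

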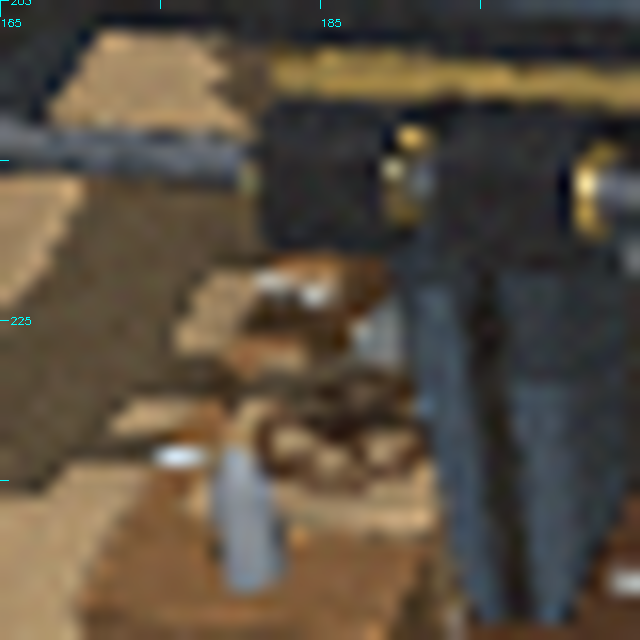

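arm_command:
  deltas:
    - [0, [1, -0.1, 0], 0]
    - [0, [1.5, -0.2, 0], 0]
    - [0, [1.5, -0.2, 0], 0]
    - [0, [1.5, -0.2, 0], 0]

```text
time_s: 18.05
ee_pos: [632.2, 100.4, 21.9]
ee_rot: [-86.2, 89.8, 177.0]
force: [-5.2, 2.1, 4.2]
gripper_width: 0.7
```

arm_command:
  deltas:
    - [0, [-8, 1, 0], 0]
    - [0, [-15, 2, 10], 0]
    - [0.3, [-20, 2, 50], 0]
    - [0.7, [-55, -10, 70], 0.02]
    - [0.7, [-100, -25, 70], 0.05]
    - [0.7, [-145, -40, 70], 0.077]
    - [0.7, [-190, -57, 70], 0.077]
    - [0.7, [-210.2, -62.7, 70], 0.077]
    - [0.7, [-210.2, -62.7, 70], 0.077]
    - [0.7, [-210.2, -62.7, 40], 0.077]
    - [0.7, [-210.2, -62.7, 15], 0.077]
    - [0.7, [-210.2, -62.7, 0], 0.077]
    - [0.7, [-210.2, -62.7, -7], 0.077]
    - [0.7, [-210.2, -62.7, -7], 0.077]
    - [0.7, [-210.2, -62.7, -7], 0.077]

```text
time_s: 19.55
ee_pos: [425.0, 37.6, 15.5]
ee_rot: [95.7, 89.9, 3.3]
force: [1.0, -0.8, -0.2]
gripper_width: 63.6
```

```bash
python3 - <<'E'
from h import *
print(env.state()['force'],env.state()['ee_pos'],env.state()['gripper_width'])
grab('side','s10');grab('top','t10')
E
python3 zoom.py s10 z15 150 130 160 130 5;python3 zoom.py t10 z16 140 90 160 120 5
```

```text
[ 1.03879428 -0.82108797 -0.17097132] [425.01124086  37.59562984  15.53900388] 63.601067642531525
```

View pics/z15.png

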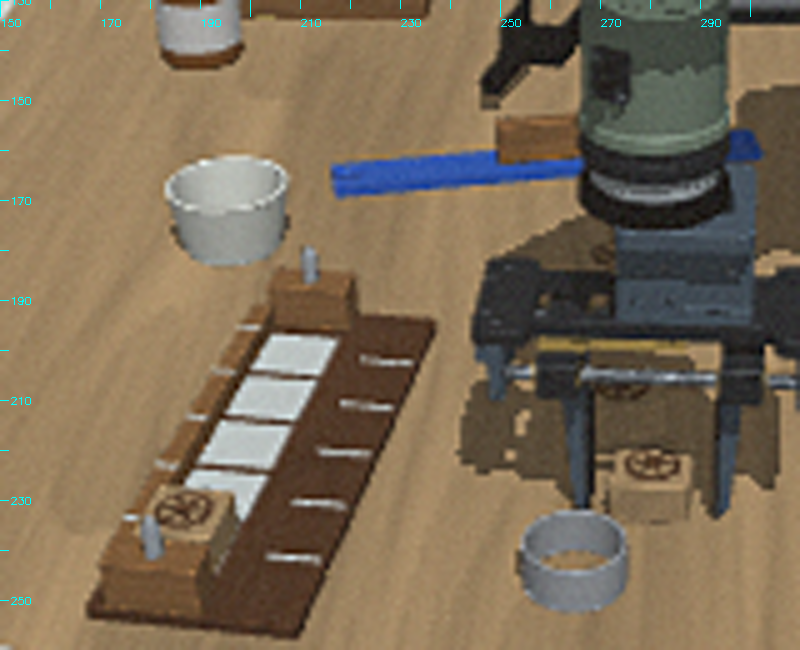

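View pics/z16.png

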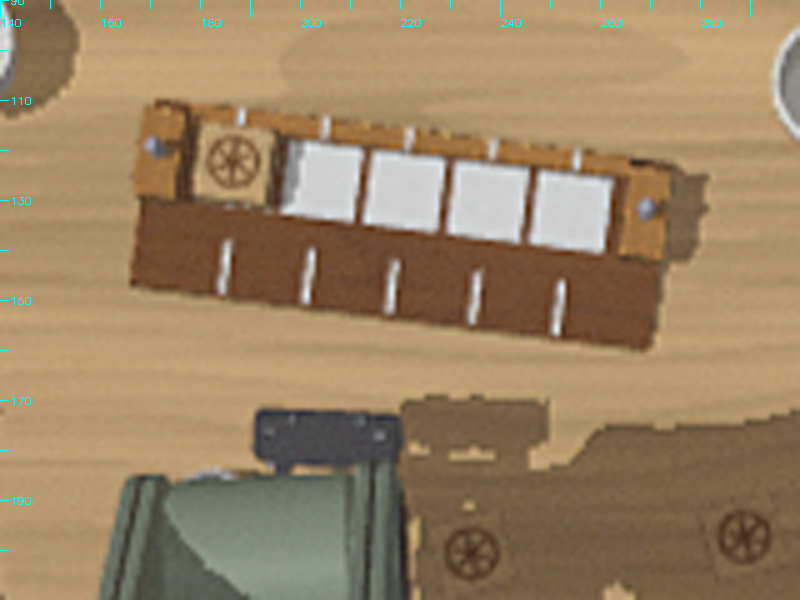

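```bash
cat > loc.py <<'E'
from h import *
def loc(P):
    p=np.load('case.npy'); q=P[:2]-p[:2]; c,s=np.cos(p[2]),np.sin(p[2]); return np.array([c*q[0]+s*q[1]-19,-s*q[0]+c*q[1]])
def rep(f,which,px):
    p=np.load('case.npy'); o=p[3:5] if which=='top' else p[5:7]
    W=w(f,px,32); W[:2]+=o; l=loc(W); k=round((96-l[1])/48); return k+1,(l-[0,96-48*k]).round(1)
E
python3 - <<'E'
from loc import *
f=grab('top'); print(rep(f,'top',(140+232.5/5-.4,90+161/5-.4)))
f=grab('side'); print(rep(f,'side',(150+184.5/5-.4,130+508/5-.4)))
E
```

```text
(1, array([0. , 0.1]))
(1, array([ 0.8, -1.5]))
```

arm_command:
  deltas:
    - [0.2, [0, 0, 0], 0]
    - [0.2, [0, 0, 0], 0]
    - [0.2, [0, 0, 0], 0]
    - [0.2, [0, 0, 0], 0]
    - [0.2, [0, 0, 0], 0]
    - [0.2, [0, 0, 0], 0]
    - [0.2, [0, 0, 0], 0]
    - [0.2, [0, 0, 20], 0]
    - [0.2, [0, 0, 60], 0]
    - [0.2, [0, 0, 70], 0]

```text
time_s: 20.75
ee_pos: [425.7, 37.5, 87.6]
ee_rot: [96.3, 89.7, 3.9]
force: [1.0, 0.7, -0.1]
gripper_width: 42.2
```

arm_command:
  deltas:
    - [0.2, [45, 3, 0], 0]
    - [0.2, [90, 6, 0], -0.04]
    - [0.2, [135, 9, 0], -0.077]
    - [0.2, [175, 12, 0], -0.077]
    - [0.2, [197, 14, 0], -0.077]
    - [0.2, [205.8, 14.7, 0], -0.077]
    - [0.2, [205.8, 14.7, -15], -0.077]
    - [0.2, [205.8, 14.7, -35], -0.077]
    - [0.2, [205.8, 14.7, -50], -0.077]
    - [0.2, [205.8, 14.7, -58], -0.077]
    - [0.2, [205.8, 14.7, -61], -0.077]
    - [0.2, [205.8, 14.7, -61.5], -0.077]
    - [0.2, [205.8, 14.7, -61.5], -0.077]

```text
time_s: 22.05
ee_pos: [629.9, 52.1, 24.0]
ee_rot: [100.6, 89.9, 3.7]
force: [-0.2, 0.0, 0.3]
gripper_width: 41.5
```

arm_command:
  deltas:
    - [0.62, [0, 0, 0], 0]
    - [0.62, [0, 0, 0], 0]
    - [0.62, [0, 0, 0], 0]
    - [0.62, [0, 0, 0], 0]
    - [0.62, [0, 0, 0], 0]
    - [0.62, [0, 0, 20], 0]
    - [0.62, [0, 0, 50], 0]
    - [0.3, [-20, 2.4, 50], 0]
    - [0, [-42.7, 5.2, 50], 0]
    - [0, [-42.7, 5.2, 50], 0]
    - [0, [-42.7, 5.2, 50], 0]
    - [0, [-42.7, 5.2, 50], 0]
    - [0, [-42.7, 5.2, 50], 0]
    - [0, [-42.7, 5.2, 30], 0]
    - [0, [-42.7, 5.2, 10], 0]
    - [0, [-42.7, 5.2, -1.5], 0]
    - [0, [-42.7, 5.2, -1.5], 0]
    - [0, [-42.7, 5.2, -1.5], 0]

```text
time_s: 23.85
ee_pos: [587.3, 57.3, 21.9]
ee_rot: [87.8, 90.0, -9.1]
force: [0.4, -0.4, 0.3]
gripper_width: 0.2
```

```bash
python3 - <<'E'
from h import *
print(env.state()['force'],env.state()['ee_pos'],env.state()['gripper_width'])
grab('side','s11')
E
python3 zoom.py s11 z17 140 150 160 130 5
```

```text
[ 0.37036283 -0.41824548  0.26023196] [587.276137    57.26705049  21.92026319] 0.19792557516242598
```

View pics/z17.png

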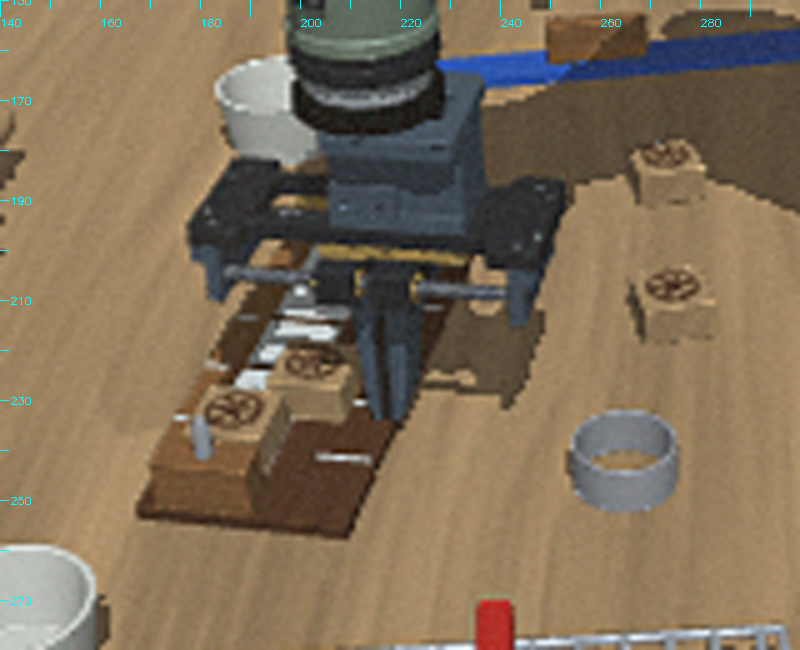

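arm_command:
  deltas:
    - [0, [5, -0.6, 0], 0]
    - [0, [9, -1.1, 0], 0]
    - [0, [13, -1.6, 0], 0]
    - [0, [17, -2.1, 0], 0]
    - [0, [21, -2.5, 0], 0]
    - [0, [25, -3, 0], 0]
    - [0, [29, -3.5, 0], 0]
    - [0, [32, -3.9, 0], 0]
    - [0, [35, -4.2, 0], 0]
    - [0, [37, -4.5, 0], 0]
    - [0, [38, -4.6, 0], 0]
    - [0, [39, -4.7, 0], 0]
    - [0, [40, -4.8, 0], 0]
    - [0, [40.6, -4.9, 0], 0]
    - [0, [40.6, -4.9, 0], 0]
    - [0, [40.6, -4.9, 0], 0]

```text
time_s: 25.5
ee_pos: [626.2, 52.6, 21.9]
ee_rot: [-87.3, 89.9, 175.8]
force: [-4.3, 1.6, 4.1]
gripper_width: 0.5
```

arm_command:
  deltas:
    - [0, [-8, 1, 0], 0]
    - [0, [-15, 2, 10], 0]
    - [0.3, [-20, 2, 50], 0]
    - [0.7, [-55, -15, 70], 0.1]
    - [0.7, [-95, -37, 70], 0.2]
    - [0.7, [-135, -60, 70], 0.3]
    - [0.7, [-170, -81, 70], 0.339]
    - [0.7, [-185.4, -91.1, 70], 0.339]
    - [0.7, [-185.4, -91.1, 70], 0.339]
    - [0.7, [-185.4, -91.1, 40], 0.339]
    - [0.7, [-185.4, -91.1, 15], 0.339]
    - [0.7, [-185.4, -91.1, 0], 0.339]
    - [0.7, [-185.4, -91.1, -7], 0.339]
    - [0.7, [-185.4, -91.1, -7], 0.339]
    - [0.7, [-185.4, -91.1, -7], 0.339]

```text
time_s: 27.0
ee_pos: [443.2, -38.6, 15.6]
ee_rot: [72.4, 89.9, -5.1]
force: [-0.4, -0.6, 0.2]
gripper_width: 63.8
```

```bash
python3 - <<'E'
from h import *
print(env.state()['force'],env.state()['ee_pos'],env.state()['gripper_width'])
grab('side','s12');grab('top','t12')
E
python3 zoom.py s12 z18 150 130 160 130 5;python3 zoom.py t12 z19 140 90 160 120 5
```

```text
[-0.42845669 -0.62365741  0.2171367 ] [443.18663132 -38.59785853  15.56458055] 63.79422451892837
```

View pics/z18.png

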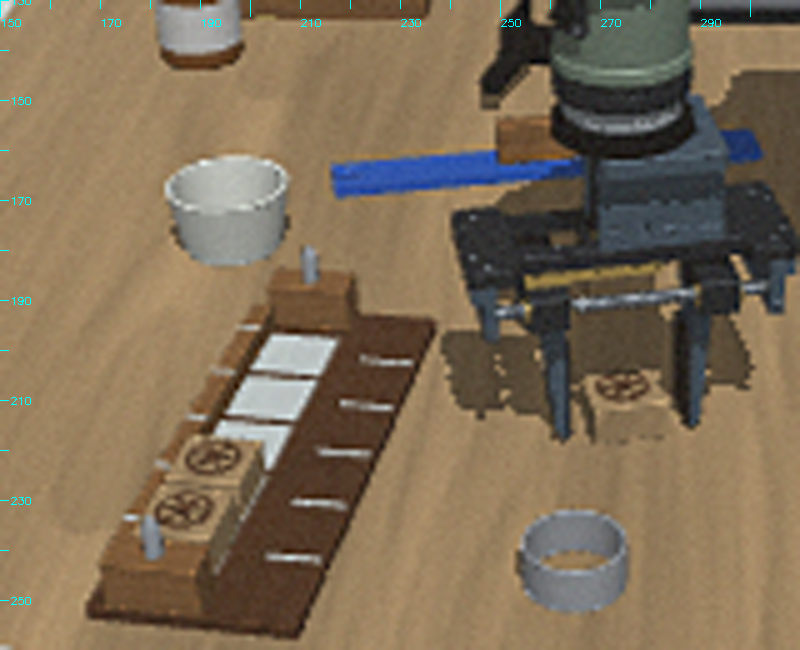

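View pics/z19.png

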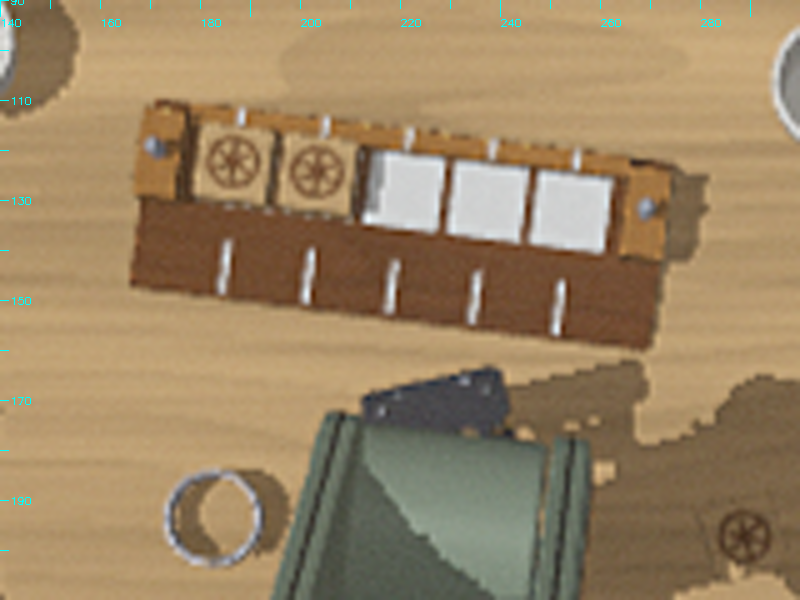

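arm_command:
  deltas:
    - [0.2, [0, 0, 0], 0]
    - [0.2, [0, 0, 0], 0]
    - [0.2, [0, 0, 0], 0]
    - [0.2, [0, 0, 0], 0]
    - [0.2, [0, 0, 0], 0]
    - [0.2, [0, 0, 0], 0]
    - [0.2, [0, 0, 0], 0]
    - [0.2, [0, 0, 20], 0]
    - [0.2, [0, 0, 60], 0]
    - [0.2, [0, 0, 70], 0]

```text
time_s: 28.1
ee_pos: [443.9, -38.9, 87.6]
ee_rot: [71.5, 89.7, -6.0]
force: [1.2, 0.0, 0.7]
gripper_width: 42.1
```

arm_command:
  deltas:
    - [0.2, [40, 9, 0], -0.1]
    - [0.2, [80, 18, 0], -0.2]
    - [0.2, [120, 28, 0], -0.3]
    - [0.2, [155, 37, 0], -0.339]
    - [0.2, [175, 41, 0], -0.339]
    - [0.2, [181.8, 43.2, 0], -0.339]
    - [0.2, [181.8, 43.2, -15], -0.339]
    - [0.2, [181.8, 43.2, -35], -0.339]
    - [0.2, [181.8, 43.2, -50], -0.339]
    - [0.2, [181.8, 43.2, -58], -0.339]
    - [0.2, [181.8, 43.2, -61], -0.339]
    - [0.2, [181.8, 43.2, -61.5], -0.339]
    - [0.2, [181.8, 43.2, -61.5], -0.339]

```text
time_s: 29.4
ee_pos: [624.0, 4.4, 23.9]
ee_rot: [93.2, 89.9, -3.7]
force: [0.8, 0.2, 0.3]
gripper_width: 41.8
```

arm_command:
  deltas:
    - [0.62, [0, 0, 0], 0]
    - [0.62, [0, 0, 0], 0]
    - [0.62, [0, 0, 0], 0]
    - [0.62, [0, 0, 0], 0]
    - [0.62, [0, 0, 0], 0]
    - [0.62, [0, 0, 20], 0]
    - [0.62, [0, 0, 50], 0]
    - [0.3, [-20, 2.4, 50], 0]
    - [0, [-42.7, 5.2, 50], 0]
    - [0, [-42.7, 5.2, 50], 0]
    - [0, [-42.7, 5.2, 50], 0]
    - [0, [-42.7, 5.2, 50], 0]
    - [0, [-42.7, 5.2, 50], 0]
    - [0, [-42.7, 5.2, 30], 0]
    - [0, [-42.7, 5.2, 10], 0]
    - [0, [-42.7, 5.2, -1.5], 0]
    - [0, [-42.7, 5.2, -1.5], 0]
    - [0, [-42.7, 5.2, -1.5], 0]

```text
time_s: 31.2
ee_pos: [581.6, 9.7, 21.9]
ee_rot: [89.7, 90.0, -7.1]
force: [-0.7, 0.9, 0.4]
gripper_width: 0.5
```

```bash
python3 - <<'E'
from h import *
print(env.state()['force'],env.state()['ee_pos'],env.state()['gripper_width'])
grab('side','s13')
E
python3 zoom.py s13 z20 140 150 160 130 5
```

```text
[-0.69665171  0.93785354  0.44188035] [581.55418813   9.66805217  21.88642149] 0.5354829985341188
```

View pics/z20.png

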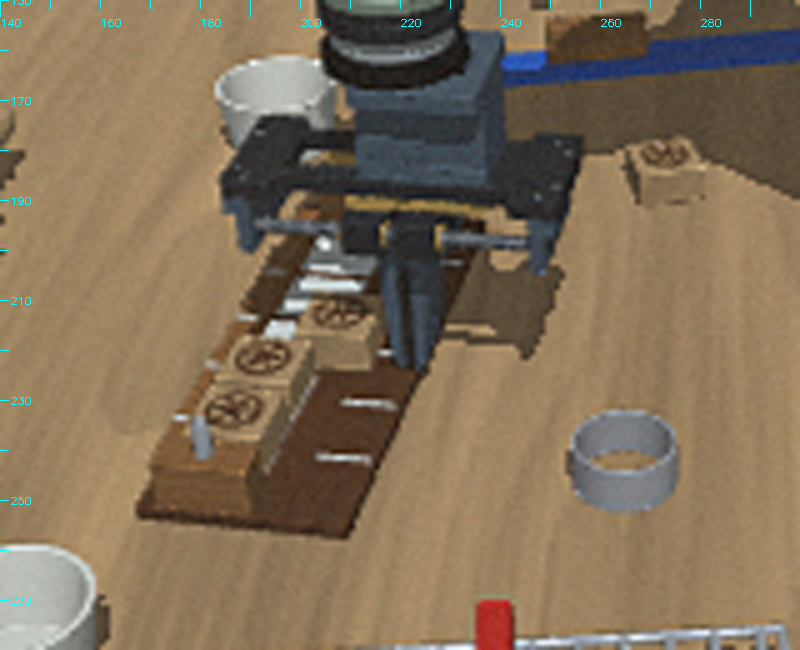

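arm_command:
  deltas:
    - [0, [5, -0.6, 0], 0]
    - [0, [9, -1.1, 0], 0]
    - [0, [13, -1.6, 0], 0]
    - [0, [17, -2.1, 0], 0]
    - [0, [21, -2.5, 0], 0]
    - [0, [25, -3, 0], 0]
    - [0, [29, -3.5, 0], 0]
    - [0, [32, -3.9, 0], 0]
    - [0, [35, -4.2, 0], 0]
    - [0, [37, -4.5, 0], 0]
    - [0, [38, -4.6, 0], 0]
    - [0, [39, -4.7, 0], 0]
    - [0, [40, -4.8, 0], 0]
    - [0, [40.6, -4.9, 0], 0]
    - [0, [40.6, -4.9, 0], 0]
    - [0, [40.6, -4.9, 0], 0]

```text
time_s: 32.85
ee_pos: [620.3, 5.0, 21.9]
ee_rot: [-88.7, 89.8, 174.5]
force: [-4.7, 1.3, 3.7]
gripper_width: 0.1
```

arm_command:
  deltas:
    - [0, [-8, 1, 0], 0]
    - [0, [-15, 2, 10], 0]
    - [0.3, [-20, 2, 50], 0]
    - [0.7, [-50, -30, 70], 0.1]
    - [0.7, [-80, -70, 70], 0.2]
    - [0.7, [-110, -110, 70], 0.3]
    - [0.7, [-140, -150, 70], 0.321]
    - [0.7, [-165, -185, 70], 0.321]
    - [0.7, [-170.4, -195.2, 70], 0.321]
    - [0.7, [-170.4, -195.2, 70], 0.321]
    - [0.7, [-170.4, -195.2, 40], 0.321]
    - [0.7, [-170.4, -195.2, 15], 0.321]
    - [0.7, [-170.4, -195.2, 0], 0.321]
    - [0.7, [-170.4, -195.2, -7], 0.321]
    - [0.7, [-170.4, -195.2, -7], 0.321]
    - [0.7, [-170.4, -195.2, -7], 0.321]

```text
time_s: 34.45
ee_pos: [452.4, -190.1, 15.6]
ee_rot: [59.7, 89.9, -18.7]
force: [-0.3, -0.2, -0.3]
gripper_width: 64.2
```

```bash
python3 - <<'E'
from h import *
print(env.state()['force'],env.state()['ee_pos'],env.state()['gripper_width'])
grab('side','s14');grab('top','t14')
E
python3 zoom.py s14 z21 150 130 160 130 5;python3 zoom.py t14 z22 140 90 160 120 5
```

```text
[-0.31012953 -0.16707906 -0.3063235 ] [ 452.42997446 -190.10764733   15.58193835] 64.19467010499615
```

View pics/z21.png

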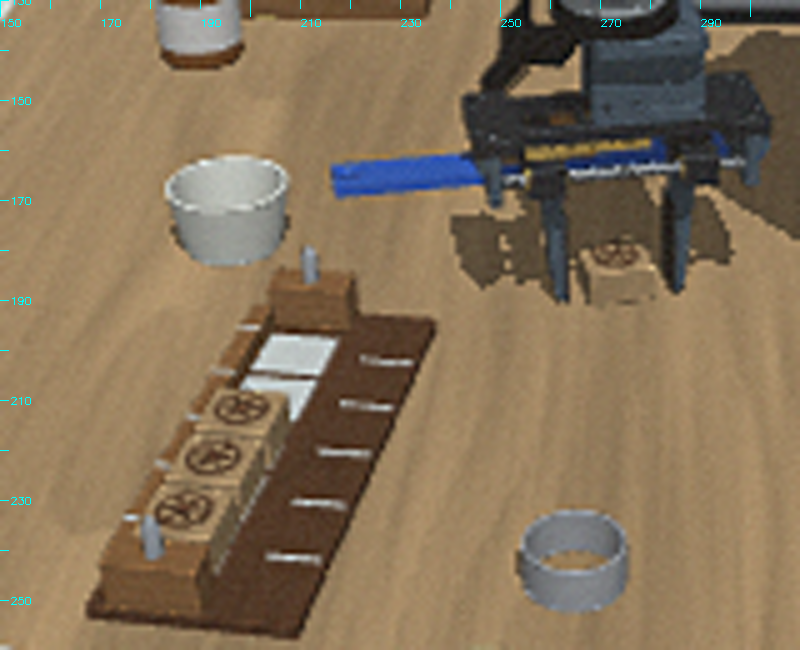

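View pics/z22.png

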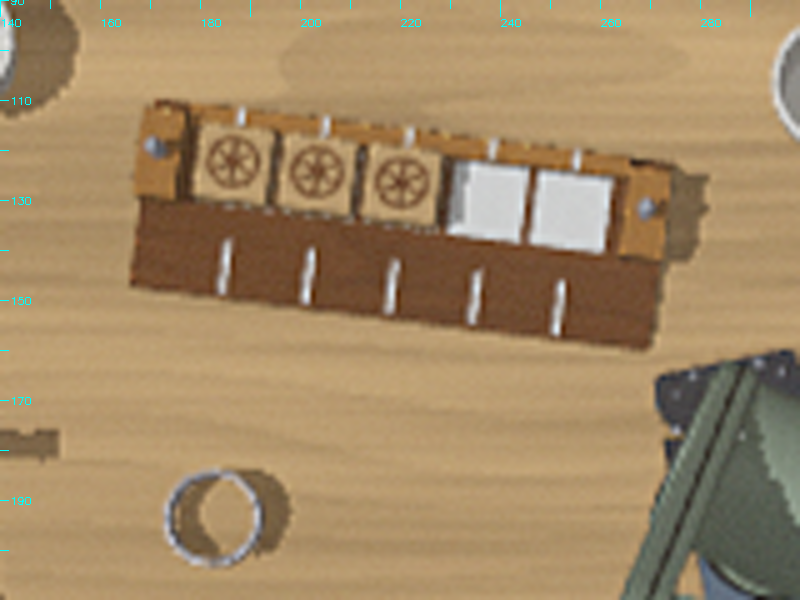

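```bash
python3 zoom.py t14 z23 50 120 140 120 5;python3 zoom.py s14 z24 120 230 180 150 4
```

```text
(no output)
```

View pics/z23.png

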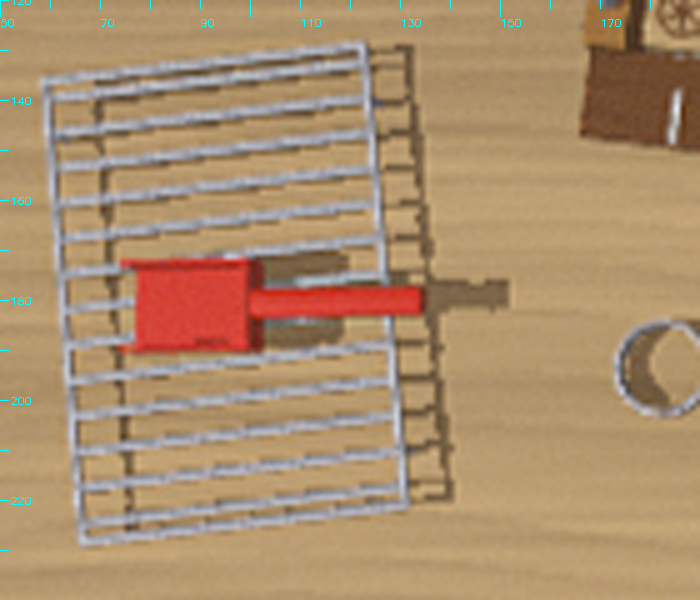

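View pics/z24.png

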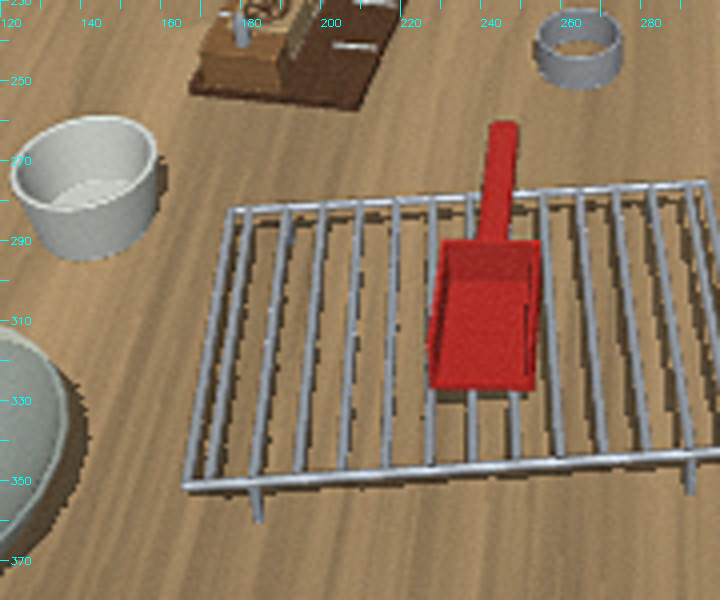

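Run:
```python
from h import *
f=grab('top'); o=np.array([-.1,-.75,0]); z=lambda X,Y:(50+X/5-.4,120+Y/5-.4)
A=w(f,z(262,303),59)+o; B=w(f,z(425,300),59)+o
O=A+(B-A)/np.linalg.norm(B-A)*10
C=np.array([w(f,z(*q),30)+o for q in ((45,80),(365,45),(405,505),(82,542))]); print(C.round(0).tolist())
c=C.mean(0); ax=((C[0]+C[1])-(C[2]+C[3])); th=np.arctan2(ax[1],ax[0]); print(A,B,np.linalg.norm(A-B),O,c,th)
d=(O-c)[:2]; print('rack frame',np.cos(th)*d[0]+np.sin(th)*d[1],-np.sin(th)*d[0]+np.cos(th)*d[1])
```

```text
[[623.0, 455.0, 30.0], [643.0, 275.0, 30.0], [385.0, 247.0, 30.0], [364.0, 425.0, 30.0]]
[494.45066229 320.05311645  59.        ] [496.25080548 231.19647612  59.        ] 88.87487296964295 [494.65321033 310.05516795  59.        ] [503.54156531 350.61950235  30.        ] 0.11276588369089617
rack frame -13.39648669289394 -39.30651631131647
```

arm_command:
  deltas:
    - [0.2, [0, 0, 0], 0]
    - [0.2, [0, 0, 0], 0]
    - [0.2, [0, 0, 0], 0]
    - [0.2, [0, 0, 0], 0]
    - [0.2, [0, 0, 0], 0]
    - [0.2, [0, 0, 0], 0]
    - [0.2, [0, 0, 0], 0]
    - [0.2, [0, 0, 20], 0]
    - [0.2, [0, 0, 60], 0]
    - [0.2, [0, 0, 70], 0]

```text
time_s: 35.6
ee_pos: [453.2, -191.2, 87.8]
ee_rot: [55.3, 89.7, -23.1]
force: [1.3, 1.0, -0.5]
gripper_width: 42.7
```

arm_command:
  deltas:
    - [0.2, [30, 26, 0], -0.1]
    - [0.2, [60, 53, 0], -0.2]
    - [0.2, [90, 79, 0], -0.3]
    - [0.2, [120, 106, 0], -0.321]
    - [0.2, [150, 132, 0], -0.321]
    - [0.2, [162, 143, 0], -0.321]
    - [0.2, [166.7, 147.2, -15], -0.321]
    - [0.2, [166.7, 147.2, -35], -0.321]
    - [0.2, [166.7, 147.2, -50], -0.321]
    - [0.2, [166.7, 147.2, -58], -0.321]
    - [0.2, [166.7, 147.2, -61], -0.321]
    - [0.2, [166.7, 147.2, -61.5], -0.321]
    - [0.2, [166.7, 147.2, -61.5], -0.321]

```text
time_s: 36.9
ee_pos: [617.6, -43.8, 23.4]
ee_rot: [36.7, 90.0, -60.2]
force: [-0.6, 0.3, -0.2]
gripper_width: 42.7
```

arm_command:
  deltas:
    - [0.62, [0, 0, 0], 0]
    - [0.62, [0, 0, 0], 0]
    - [0.62, [0, 0, 0], 0]
    - [0.62, [0, 0, 0], 0]
    - [0.62, [0, 0, 0], 0]
    - [0.62, [0, 0, 20], 0]
    - [0.62, [0, 0, 50], 0]
    - [0.3, [-20, 2.4, 50], 0]
    - [0, [-42.7, 5.2, 50], 0]
    - [0, [-42.7, 5.2, 50], 0]
    - [0, [-42.7, 5.2, 50], 0]
    - [0, [-42.7, 5.2, 50], 0]
    - [0, [-42.7, 5.2, 50], 0]
    - [0, [-42.7, 5.2, 30], 0]
    - [0, [-42.7, 5.2, 10], 0]
    - [0, [-42.7, 5.2, -1.5], 0]
    - [0, [-42.7, 5.2, -1.5], 0]
    - [0, [-42.7, 5.2, -1.5], 0]

```text
time_s: 38.7
ee_pos: [575.8, -38.0, 21.9]
ee_rot: [86.4, 90.0, -10.4]
force: [-0.3, -0.2, -0.3]
gripper_width: 0.2
```

```bash
python3 - <<'E'
from h import *
print(env.state()['force'],env.state()['ee_pos'],env.state()['gripper_width'])
grab('side','s15')
E
python3 zoom.py s15 z25 140 150 160 130 5
```

```text
[-0.33827527 -0.24261994 -0.28221992] [575.75481272 -38.04637675  21.87668572] 0.24751114075805822
```

View pics/z25.png

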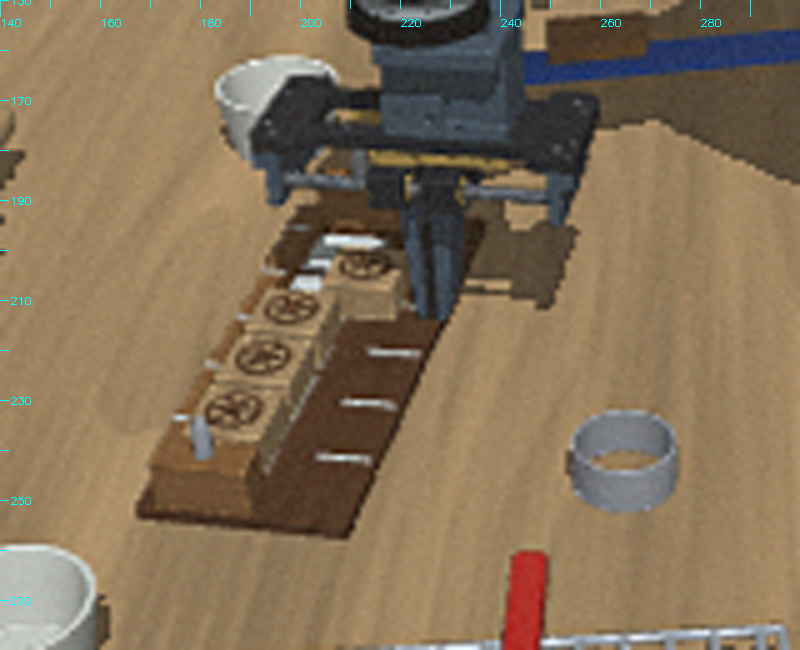

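arm_command:
  deltas:
    - [0, [5, -0.6, 0], 0]
    - [0, [9, -1.1, 0], 0]
    - [0, [13, -1.6, 0], 0]
    - [0, [17, -2.1, 0], 0]
    - [0, [21, -2.5, 0], 0]
    - [0, [25, -3, 0], 0]
    - [0, [29, -3.5, 0], 0]
    - [0, [32, -3.9, 0], 0]
    - [0, [35, -4.2, 0], 0]
    - [0, [37, -4.5, 0], 0]
    - [0, [38, -4.6, 0], 0]
    - [0, [39, -4.7, 0], 0]
    - [0, [40, -4.8, 0], 0]
    - [0, [40.6, -4.9, 0], 0]
    - [0, [40.6, -4.9, 0], 0]
    - [0, [40.6, -4.9, 0], 0]

```text
time_s: 40.35
ee_pos: [614.3, -42.6, 21.9]
ee_rot: [-91.0, 89.8, 172.1]
force: [-5.5, 0.7, 3.8]
gripper_width: 0.3
```

arm_command:
  deltas:
    - [0, [-8, 1, 0], 0]
    - [0, [-15, 2, 10], 0]
    - [0, [-20, 0, 58], 0]
    - [0.4, [-30, -30, 98], -0.1]
    - [0.4, [-45, -75, 98], -0.25]
    - [0.4, [-60, -120, 98], -0.4]
    - [0.4, [-75, -120, 98], -0.55]
    - [0.4, [-75, -120, 98], -0.7]

```text
time_s: 41.15
ee_pos: [538.9, -164.4, 120.9]
ee_rot: [84.5, 90.0, -53.0]
force: [-0.3, 0.7, 0.9]
gripper_width: 35.5
```

```bash
python3 - <<'E'
from h import *
print(env.state()['force'],env.state()['ee_pos'],env.state()['gripper_width'])
grab('side','s16');grab('top','t16')
E
python3 zoom.py s16 z26 150 150 160 120 5;python3 zoom.py t16 z27 140 90 160 120 5;python3 zoom.py t16 z28 320 110 60 130 5
```

```text
[-0.25844494  0.70986123  0.94651685] [ 538.91899506 -164.35768727  120.85825565] 35.50360547660955
```

View pics/z26.png

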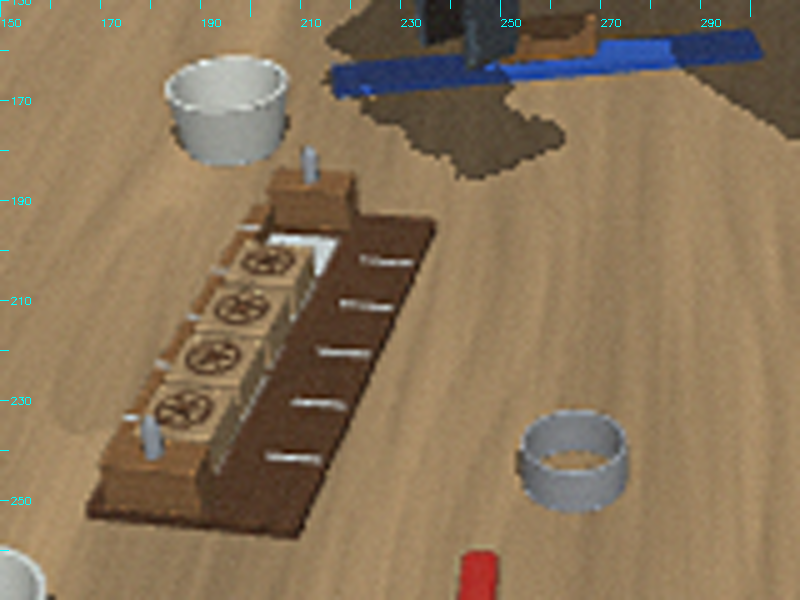

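View pics/z27.png

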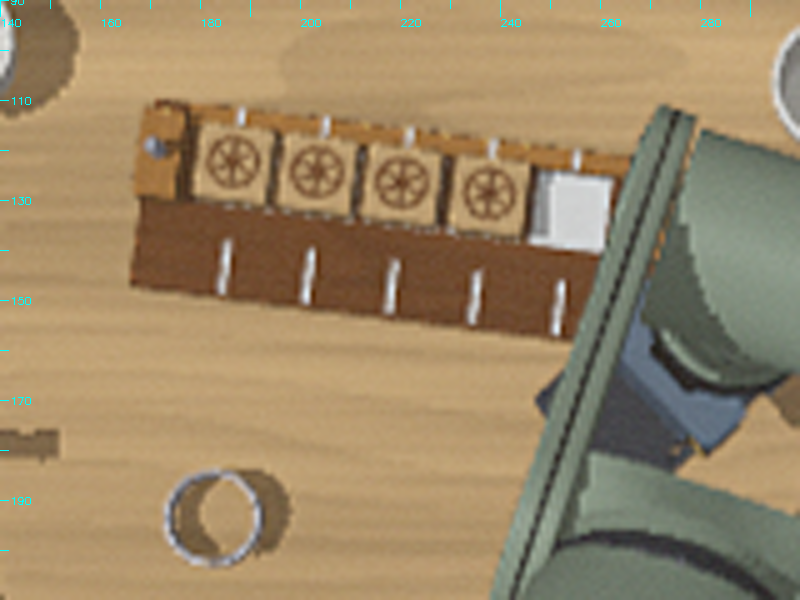

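View pics/z28.png

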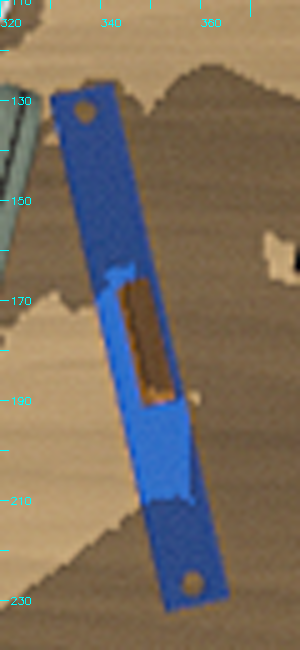

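Run:
```python
from loc import *
f=grab('top'); o=np.array([-.1,-.75,0])
for q in ((233,161),(316.5,172.5),(401,183),(489,192.5)): print(rep(f,'top',(140+q[0]/5-.4,90+q[1]/5-.4)))
g=grab('side')
for q in ((184,409),(213,357),(242,309),(268,262)): print(rep(g,'side',(150+q[0]/5-.4,150+q[1]/5-.4)))
z=lambda X,Y:(320+X/5-.4,110+Y/5-.4)
b1=w(f,z(85,110),6)+o;b2=w(f,z(193,583),6)+o
print((b1+b2)/2,np.linalg.norm(b1-b2),np.degrees(np.arctan2(*(b1-b2)[1::-1])))
# grip block top corners z=38
c=[w(f,z(*q),38)+o for q in ((118,285),(148,277),(176,398),(145,404))]; print(np.mean(c,0),np.round(c,0).tolist())
```

```text
(1, array([ 0. , -0.2]))
(2, array([-0.8,  0.3]))
(3, array([-0.9,  0.3]))
(4, array([-0.3, -1.5]))
(1, array([ 0.7, -0.6]))
(2, array([0.8, 0.1]))
(3, array([-0.3,  1. ]))
(4, array([-0.1, -0.3]))
[ 505.01525404 -359.89747955    6.        ] 275.62668099481544 11.942633950997807
[ 504.183812   -357.70988455   38.        ] [[535.0, -342.0, 38.0], [540.0, -359.0, 38.0], [472.0, -373.0, 38.0], [469.0, -356.0, 38.0]]
```

arm_command:
  deltas:
    - [0.4, [-9, -45, 0], -0.14]
    - [0.4, [-18, -90, 0], -0.28]
    - [0.4, [-27, -135, 0], -0.42]
    - [0.4, [-34, -180, 0], -0.543]
    - [0.4, [-36.2, -196.4, 0], -0.543]
    - [0.4, [-36.2, -196.4, -20], -0.543]
    - [0.4, [-36.2, -196.4, -50], -0.543]
    - [0.4, [-36.2, -196.4, -75], -0.543]
    - [0.4, [-36.2, -196.4, -90], -0.543]
    - [0.4, [-36.2, -196.4, -96], -0.543]
    - [0.4, [-36.2, -196.4, -96], -0.543]
    - [0.4, [-36.2, -196.4, -96], -0.543]

```text
time_s: 42.55
ee_pos: [505.6, -359.3, 24.8]
ee_rot: [131.4, 89.9, -36.7]
force: [0.2, -0.9, 0.4]
gripper_width: 36.4
```

```bash
python3 - <<'E'
from h import *
print(env.state()['force'],env.state()['ee_pos'],env.state()['gripper_width'],env.state()['qpos'])
grab('side','s17');grab('top','t17')
E
python3 zoom.py s17 z29 200 90 120 100 6;python3 zoom.py t17 z30 300 110 110 130 5
```

```text
[ 0.22286019 -0.85714763  0.42341709] [ 505.57313764 -359.32851383   24.83556489] 36.40477857867338 [-3.64649352e+01  3.25600477e+01  9.78650040e+01 -4.17148861e-04
  4.94773050e+01  4.15397841e+01]
```

View pics/z29.png

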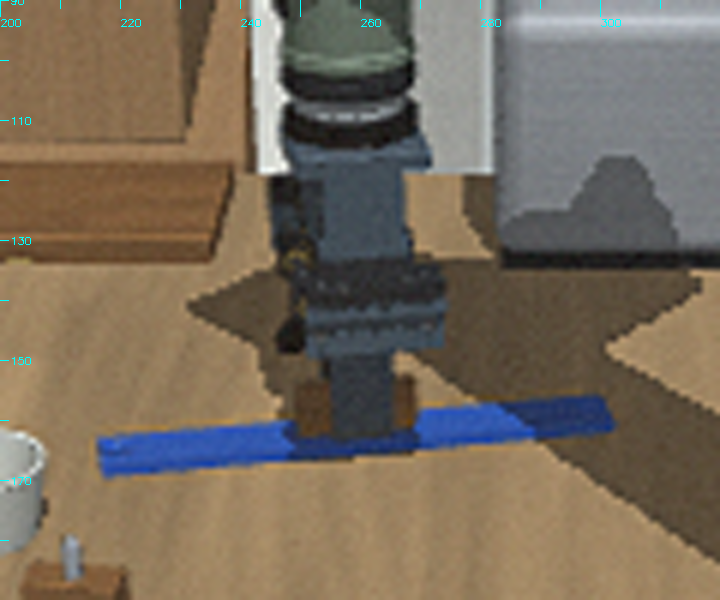

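View pics/z30.png

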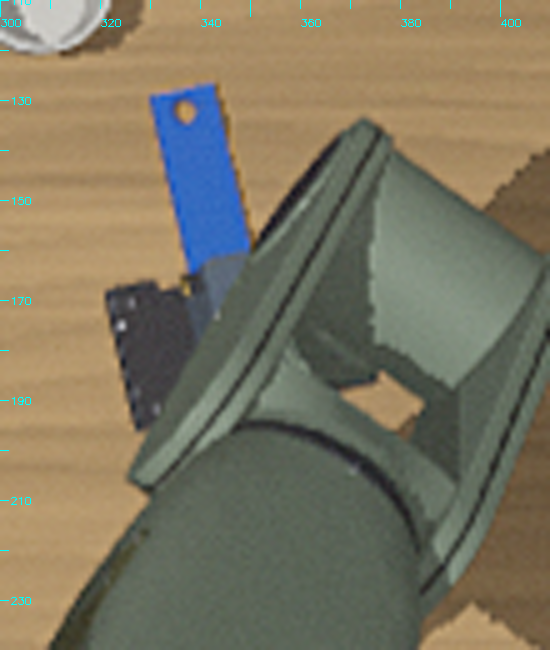

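arm_command:
  deltas:
    - [0, [0, 0, 0], 0]
    - [0, [0, 0, 0], 0]
    - [0, [0, 0, 0], 0]
    - [0, [0, 0, 0], 0]
    - [0, [0, 0, 0], 0]
    - [0, [0, 0, 0], 0]
    - [0, [0, 0, 0], 0]
    - [0, [0, 0, 10], 0]
    - [0, [0, 0, 30], 0]
    - [0, [0, 0, 60], 0]
    - [0, [0, 0, 90], 0]
    - [0, [0, 0, 110], 0]
    - [0, [0, 0, 120], 0]
    - [0, [0, 0, 120], 0]
    - [0, [0, 0, 120], 0]
  grip_force: 45

```text
time_s: 44.15
ee_pos: [504.1, -358.8, 142.9]
ee_rot: [-46.5, 89.9, 145.4]
force: [-0.6, -0.6, -1.9]
gripper_width: 13.4
```

arm_command:
  deltas:
    - [0, [5, 15, 0], 0.05]
    - [0, [15, 40, 0], 0.15]
    - [0, [28, 70, 0], 0.25]
    - [0, [40, 100, 0], 0.35]
    - [0, [52, 130, 0], 0.45]
    - [0, [65, 160, 0], 0.55]
    - [0, [77, 190, 0], 0.65]
    - [0, [89, 220, 0], 0.75]
    - [0, [101, 250, 0], 0.85]
    - [0, [113, 280, 0], 0.95]
    - [0, [125, 310, 0], 1.05]
    - [0, [137, 340, 0], 1.15]
    - [0, [144, 356, 0], 1.22]
    - [0, [145.9, 360.6, 0], 1.243]
    - [0, [145.9, 360.6, -15], 1.243]
    - [0, [145.9, 360.6, -30], 1.243]
    - [0, [145.9, 360.6, -40], 1.243]
    - [0, [145.9, 360.6, -40], 1.243]
    - [0, [145.9, 360.6, -40], 1.243]
    - [0, [145.9, 360.6, -40], 1.243]

```text
time_s: 46.15
ee_pos: [651.1, 1.1, 104.8]
ee_rot: [95.9, 89.9, -1.0]
force: [-0.3, 0.4, -2.1]
gripper_width: 13.7
```

```bash
python3 - <<'E'
from h import *
s=env.state();print(s['force'],s['ee_pos'],s['ee_rot'],s['gripper_width'],s['torque'])
grab('side','s18');grab('top','t18')
E
python3 zoom.py s18 z31 130 130 130 130 6;python3 zoom.py t18 z32 150 90 140 100 5
```

```text
[-0.27644561  0.35671532 -2.0896321 ] [651.09540284   1.10996398 104.76411324] [95.93353208 89.91216123 -0.95605197] 13.738434942593065 [-0.08590909  0.11106403  0.01361131]
```

View pics/z31.png

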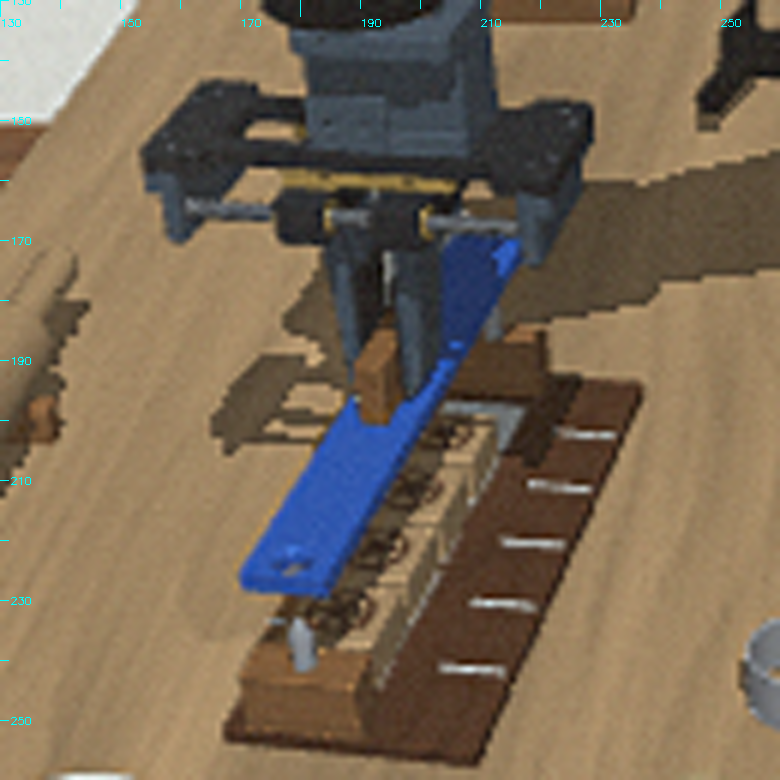

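View pics/z32.png

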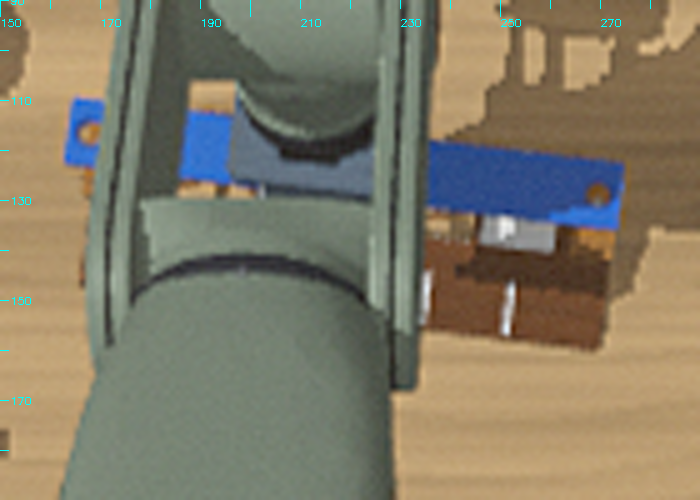

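```bash
python3 - <<'E'
from loc import *
from fitcase import T
p=np.load('case.npy'); t=grab('top'); s=grab('side')
ot=np.r_[p[3:5],0]; os_=np.r_[p[5:7],0]
L=lambda W:(loc(W)).round(1)
z=lambda X,Y:(150+X/5-.4,90+Y/5-.4)
print('bar holes top', L(w(t,z(91,132),85)+ot), L(w(t,z(598,194),85)+ot))
zs=lambda X,Y:(130+X/6-.42,130+Y/6-.42)
print('bar left hole side', L(w(s,zs(293,564),85)+os_))
z2=lambda X,Y:(140+X/5-.4,90+Y/5-.4)
for q in ((155,147),(646,207)): print('pin top',L(w(t,z2(*q),50)+ot))
z3=lambda X,Y:(150+X/5-.4,150+Y/5-.4)
for q,h in (((151,418),56),((153,458),36),((310,150),56),((311,184),36)): print('pin side',L(w(s,z3(*q),h)+os_))
E
python3 zoom.py t14 z33 160 105 30 30 20; python3 zoom.py t14 z34 255 115 30 30 20
```

```text
bar holes top [ -0.6 138.6] [  -0.9 -137.3]
bar left hole side [  0.3 137.2]
pin top [ -0.9 136.9]
pin top [  -1.2 -137.7]
pin side [  0.7 136.5]
pin side [  0.2 142.2]
pin side [  -1.2 -137.8]
pin side [  -1.9 -131.7]
```

View pics/z33.png

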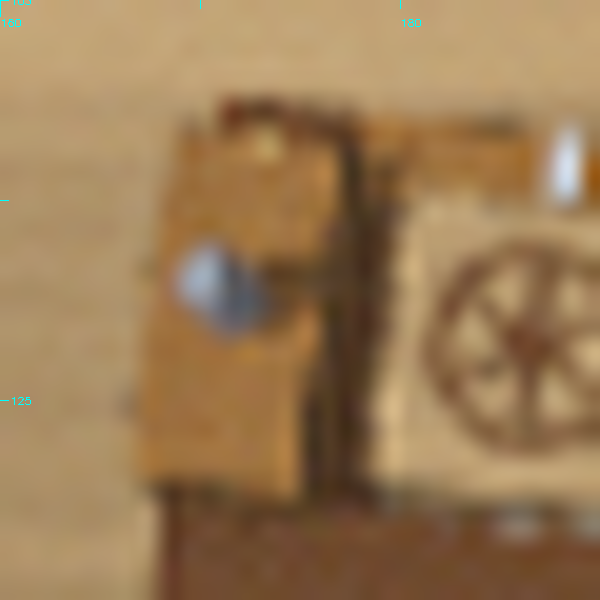

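View pics/z34.png

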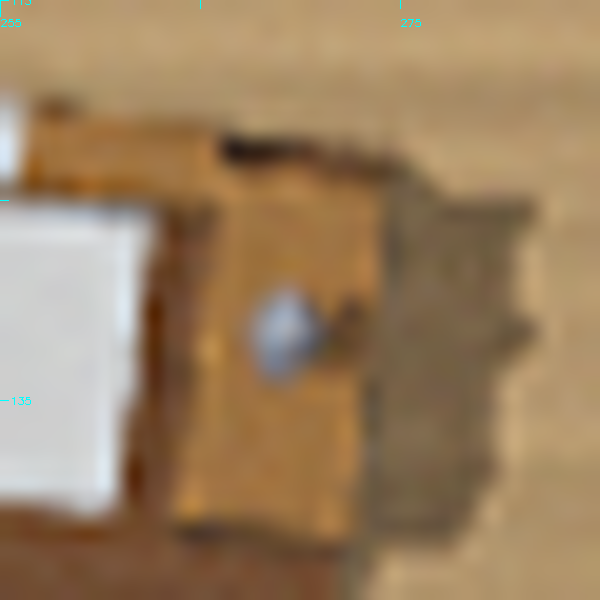

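arm_command:
  deltas:
    - [0, [0, -0.5, -8], 0]
    - [0, [0, -0.5, -16], 0]
    - [0, [0, -0.5, -22], 0]
    - [0, [0, -0.5, -26], 0]
    - [0, [0, -0.5, -29], 0]
    - [0, [0, -0.5, -31], 0]
    - [0, [0, -0.5, -31], 0]
    - [0, [0, -0.5, -31], 0]

```text
time_s: 47.15
ee_pos: [650.8, 0.8, 73.2]
ee_rot: [96.3, 90.0, -0.6]
force: [-0.4, -0.1, -1.2]
gripper_width: 13.6
```

```bash
python3 - <<'E'
from h import *
s=env.state();print(s['force'],s['ee_pos'],s['ee_rot'],s['gripper_width'],s['torque'])
grab('side','s19');grab('top','t19')
E
python3 zoom.py s19 z35 150 170 90 95 7;python3 zoom.py t19 z36 150 90 140 100 5
```

```text
[-0.37409401 -0.13453039 -1.21145986] [650.78363402   0.82009462  73.17113047] [96.28186056 89.97100873 -0.59146567] 13.614711905608134 [-0.08243078  0.02748873 -0.04734183]
```

View pics/z35.png

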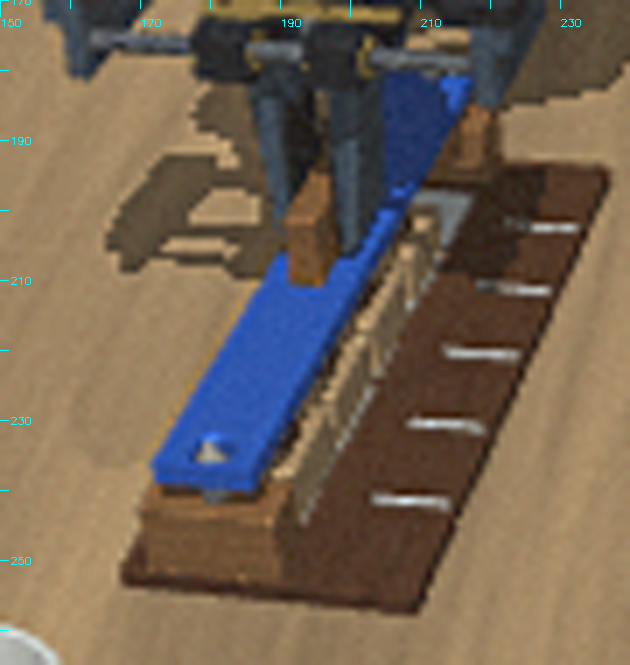

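View pics/z36.png

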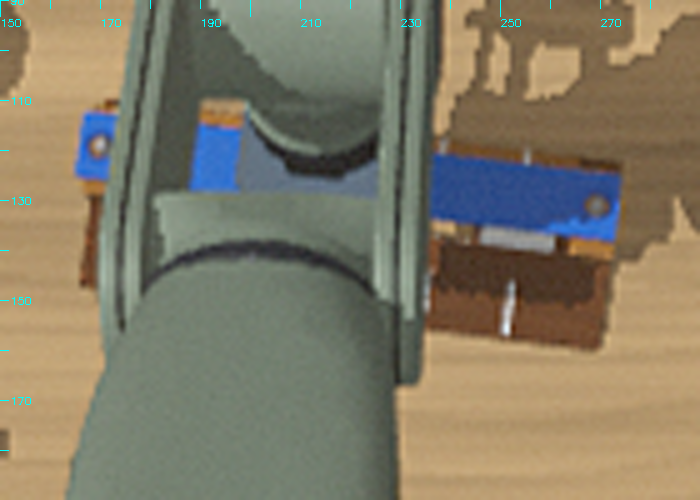

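arm_command:
  deltas:
    - [0, [0, 0, -4], 0]
    - [0, [0, 0, -8], 0]
    - [0, [0, 0, -10], 0]
    - [0, [0, 0, -11], 0]
    - [0, [0, 0, -12], 0]
    - [0, [0, 0, -12], 0]
    - [0, [0, 0, -12], 0]

```text
time_s: 47.95
ee_pos: [650.7, 0.8, 61.0]
ee_rot: [98.6, 90.0, 1.7]
force: [0.7, 0.9, -1.3]
gripper_width: 13.9
```

arm_command:
  deltas:
    - [0, [0, 0, -0.5], 0]
    - [0, [0, 0, -1], 0]
    - [0, [0, 0, -1], 0]

```text
time_s: 48.25
ee_pos: [650.7, 0.8, 60.3]
ee_rot: [99.9, 90.0, 3.0]
force: [-0.6, -0.4, 0.3]
gripper_width: 13.5
```

arm_command:
  deltas:
    - [0, [0, 0, -0.5], 0]
    - [0, [0, 0, -0.5], 0]
    - [0, [0, 0, -0.5], 0]

```text
time_s: 48.55
ee_pos: [650.8, 0.8, 60.3]
ee_rot: [95.2, 90.0, -1.7]
force: [-2.6, 0.5, 5.4]
gripper_width: 13.8
```

Seated firmly; release, then lift straight up.

arm_command:
  deltas:
    - [0.35, [0, 0, 0.5], 0]
    - [0.35, [0, 0, 0.5], 0]
    - [0.35, [0, 0, 0.5], 0]
    - [0.35, [0, 0, 0.5], 0]
    - [0.35, [0, 0, 0.5], 0]
    - [0.35, [0, 0, 0.5], 0]
    - [0.35, [0, 0, 15], 0]
    - [0.35, [0, 0, 45], 0]
    - [0.35, [0, 0, 90], 0]
    - [0.35, [-40, 0, 130], 0]
    - [0.35, [-90, 0, 150], 0]
    - [0.35, [-140, 0, 150], 0]
    - [0.35, [-190, 0, 150], 0]
    - [0.35, [-230, 0, 150], 0]
    - [0.35, [-230, 0, 150], 0]
    - [0.35, [-230, 0, 150], 0]

```text
time_s: 50.15
ee_pos: [420.5, 0.8, 211.0]
ee_rot: [95.8, 89.8, -1.1]
force: [1.2, -0.4, 0.0]
gripper_width: 31.8
```

```bash
python3 - <<'E'
from h import *
s=env.state();print(s['force'],s['ee_pos'],s['gripper_width'])
grab('side','s20');grab('top','t20')
E
python3 zoom.py s20 z37 120 170 130 130 6;python3 zoom.py t20 z38 50 90 240 150 3;python3 zoom.py t20 z39 155 100 130 70 6
```

```text
[ 1.23306966 -0.44287926  0.01947781] [420.52174728   0.81827153 210.98995423] 31.79413784771968
```

View pics/z37.png

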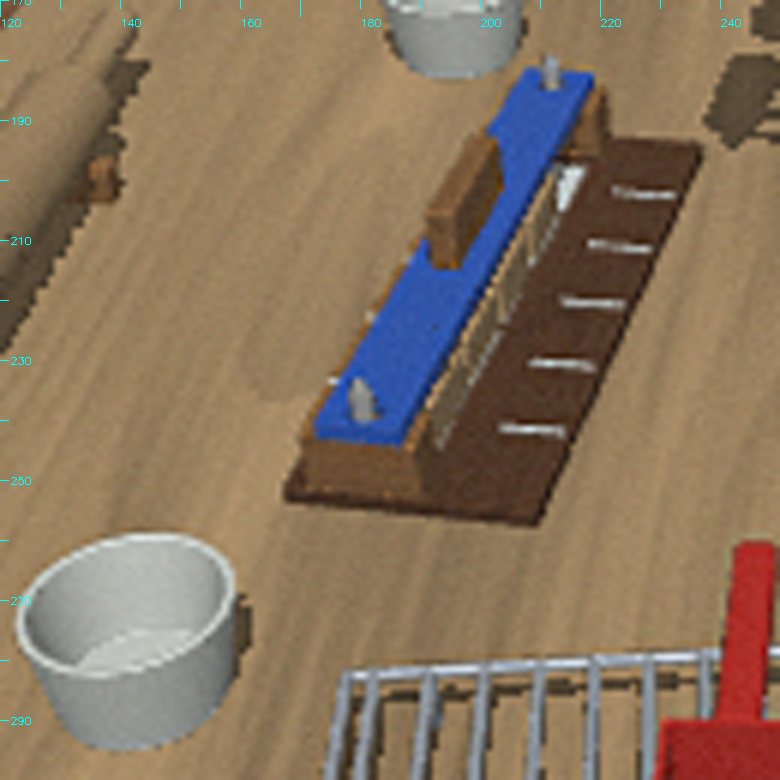

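View pics/z38.png

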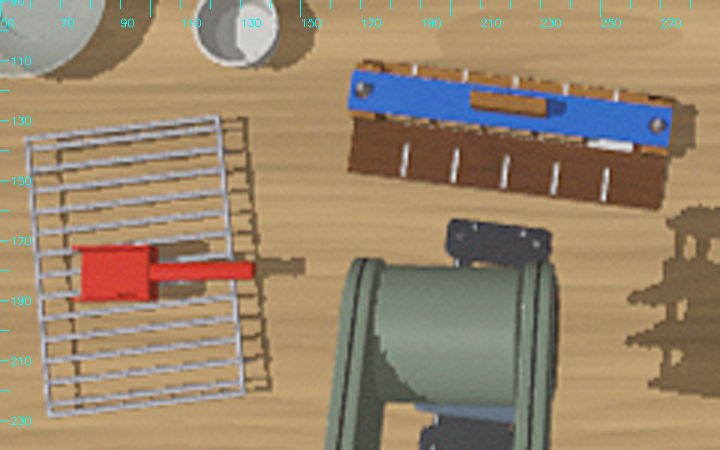

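View pics/z39.png

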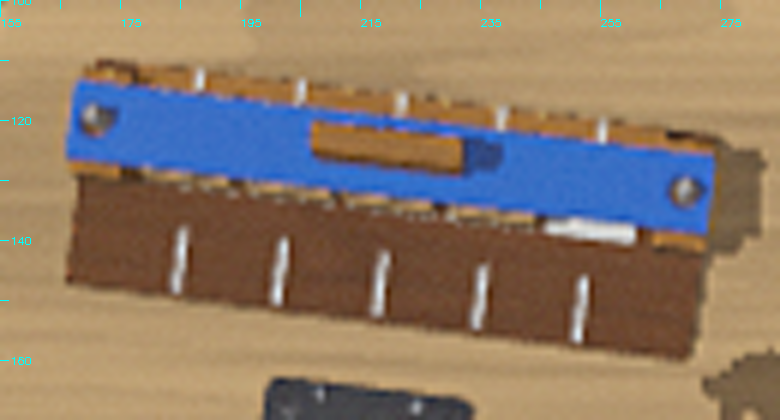

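```bash
python3 -c "
from h import *
print(env.job_done())"
```

```text
the job is handed in; nothing more can be done
None
```

The job is handed in at about 50 s of the 210 s allowed. The scoop is on the rack, all four stamps present are in squares 1–4, and the blue bar is on both pins.

- **Scoop:** it lies level on the cooling rack. It was knocked a few centimetres aside while I was placing stamps. I measured its origin at about (-13, -39) mm in the rack frame, inside the ±90 / ±70 mm limits, so I left it there. The later pictures showed it in the same place.
- **Stamps:** each was pushed back until I felt rail contact of about 5 N. The camera checks before the bar went on put each one within about 1.5 mm of its square's centre, along and across the row. The two views differed from each other by up to about 1.7 mm.
- **Bar:** lowering stopped with about 5 N of contact. After release, both cameras show both pins through the holes and the plate resting on both end blocks. I judged flushness from the pictures and the contact height, and did not measure it separately afterwards.
- **Other things:** in the last pictures the arm was clear of everything. The ramekins and the cutter were not touched. No check failed.

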